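# Close the batter tub with its cam-locked lid

## Robot

A 6-joint arm with a two-finger parallel gripper is mounted at the origin on the work surface. World frame = base frame: x ahead of the robot, y to its left, z up, the work surface at z = 0. Lengths are in m, angles in rad, forces in N, time in s.
With the tool pointing down it reaches from about 0.425 to 0.95 m from the base axis. Payload 14.7 kg.
Tool frame: the origin (TCP) lies on the centre line of the jaws, within the pads' length; the fingertips stand 22 mm ahead of it and the grasp point (between the pads) lies 3 mm ahead of it (tcp_to_tips is the distance from the TCP to the fingertips, in m); z points along the fingers, y is the direction in which the jaws open and shut (so a half turn about z gives the same grasp; the last joint's range is limited). The gripper opens to 85 mm and grips with 20 to 120 N. Pads are 22 mm wide; open, the fingers measure 114 mm over their backs; the gripper's body (76 mm by 85 mm) begins 54 mm behind the grasp point. The pads swing forward as they close: fully open they stand 13 mm farther back than shut.
Start: joints at [-1.151, 0.48, 1.596, -0, 1.065, -0.047], TCP at [0.293, -0.58, 0.222] pointing down, gripper open.
Joint ranges: [-2.75, 2.75], [-0.82, 2.05], [0.23, 2.67], [-1.56, 4.7], [0.09, 2.69], [-2.92, 2.92]. Speed limits (rad/s): [1.89, 1.89, 2.39, 3.01, 3.01, 3.01].

## Interface

Orientations are given as [roll, pitch, yaw] about the fixed x, y, z axes, in that order (R = Rz(yaw) Ry(pitch) Rx(roll)).
In Python, from station import * gives the robot as it stands. The module is installed in compiled form; this text tells all that it offers.
- The arm moves only by the tool step_arm, never from a script. Its argument "moves" is a list of rows, each a list of 7 numbers: the shift along the tool's x, y, z in cm, then the turn, a rotation vector about the tool's x, y, z in rad, then the finger opening in cm, from 0 to 8.54. A call has 1 to 20 rows; each row is the pose to reach, as a shift and turn from the pose measured when the call began, along the tool's axes at that moment; what a row does not reach only later rows make up. A row lasts 1/12 s, in which the tool goes at most 41.7 mm and 7.16 degrees, less where a joint would pass 70% of its speed; a pose out of reach is approached as far as the arm can. A call with a gripper value outside its range is refused whole. The fingers move at their own pace and stop on an object; "grip_force" is the grip in N (left out, the last holds). Time passes only in rows, so rows that repeat a pose let the fingers close. It gives the time, the measured TCP pose, the force and the opening at its end, in the units of the state.
- read_state(): the state, without advancing time (a new reading comes with each control period).
- camera(name): name is "side" or "top" or "wrist"; returns a dict with "frame" (480x640x3 uint8, blue, green, red), "camera_matrix" (3x3 intrinsics, pixels), "extrinsics" (4x4, takes a point from world to camera coordinates); the wrist camera has in their place "T_tool_cam" (4x4, takes a point from camera to tool coordinates, whose origin is the TCP and whose axes are the flange's). Camera axes: x right, y down, z forward; pixel columns grow to the right and rows downward; lengths in m; the calibration is good to about 2 mm. The wrist camera is an equidistant fisheye: a pixel r from the principal point sees the ray r / f radians off the axis. A picture is of the moment at which its call begins: read the wrist's pose just before it. There is no depth.
- job_done(): hands the job in, once; it reports no verdict.
The state is a dict: "t": time; "q": joint angles; "joint_vel": joint speeds; "joint_efforts": joint torques, N m; "eef_pos": TCP position; "tcp_rot": TCP orientation; "ft_force": force on the tool from outside, world axes, zero at the start; "torque": the same for the moment, N m; "opening": finger opening in m.
Only numpy, scipy, OpenCV 4.12 (cv2) and the standard library are available. Lean on these libraries where they do the work, as an engineer would, in place of code of your own. Each camera call takes 0.05 s, during which the arm holds its last target.

## Task

Close the batter tub on the worktop: of the two look-alike white lids, put on the one that really fits into its mouth, while both cam levers are still open, and then turn each lever a quarter turn outward until it is fully home, so that the lid is drawn down tight at both ends. Leave the lid locked with nothing touching it, and do not disturb the small steel bowl or the spatula beside the work.

Things in the scene. Friction and masses are not known exactly. Their poses are not given: they have to be found in the camera images.
- tub: Open aluminium tub fixed to the worktop. Origin: centre of its underside, on the worktop; x its short side, y its long side, z up. Outside 110 x 150 mm, walls 8 mm, mouth 94 x 134 mm (x by y), hard rim 80 mm high, a cam lever at each end (+y, -y). A lid that fits rests with its origin 67 mm above the tub's (plate top 93 mm high); 63 mm when both cams press it.
- mouth (a point): Centre of the tub's mouth, 85 mm above the worktop, level with the tops of two black springy seals set in its two end walls, which stand 5 mm above the rim and carry the lid's plate.
- cam_left (a joint): Grey cam lever at the tub's left (+y) end, turning about a vertical axis at tub x 0, y +95 mm. 0 rad: open, lever along the tub's -x, parallel to the end wall, foot clear of the lid; grows as the lever swings outward, away from the tub, to a hard stop at 1.57 (lever along the tub's +y, steel foot over the lid's end). Starts at 0 to 0.25. Needs 2 to 5 N at its end; stays where it is left.
- cam_left_tip (a point): Point on the top of the left cam lever, 60 mm from its axis, 133 mm above the worktop. The lever is a bar 14 mm wide, 24 mm high (109 to 133 mm above the worktop), reaching 75 mm from the axis; push it from its tub side or pinch it. The foot opposite reaches 34 mm from the axis and sinks 8 mm over the turn: it meets the resting lid near 0.8 rad, then presses that end down 4 mm.
- cam_right (a joint): Grey cam lever at the tub's right (-y) end, turning about a vertical axis at tub x 0, y -95 mm. 0 rad: open, lever along the tub's -x, parallel to the end wall, foot clear of the lid; grows as the lever swings outward, away from the tub, to a hard stop at 1.57 (lever along the tub's -y, steel foot over the lid's end). Starts at 0 to 0.25. Needs 2 to 5 N at its end; stays where it is left.
- cam_right_tip (a point): Point on the top of the right cam lever, 60 mm from its axis, 133 mm above the worktop. The lever is a bar 14 mm wide, 24 mm high (109 to 133 mm above the worktop), reaching 75 mm from the axis; push it from its tub side or pinch it. The foot opposite reaches 34 mm from the axis and sinks 8 mm over the turn: it meets the resting lid near 0.8 rad, then presses that end down 4 mm.
- lid_a: Loose white lid, the one that fits, 150 mm long. Origin: centre of the plug's underside; y along the long side, z up. Plug 18 mm high, 90 x 130 mm (x by y; lowest 8 mm: 6 mm less each way), then plate 110 x 150 mm, 8 mm thick, then a bar handle on its middle, 16 mm in x, 80 mm in y, from 26 to 62 mm above the origin. 0.28 kg. Starts flat on the worktop left or right of the tub. 2 mm to spare all round; either way round.
- lid_b: Loose white lid, the look-alike, 14 mm longer. Origin: centre of the plug's underside; y along the long side, z up. Plug 18 mm high, 90 x 144 mm (x by y; lowest 8 mm: 6 mm less each way), then plate 110 x 164 mm, 8 mm thick, then a bar handle on its middle, 16 mm in x, 80 mm in y, from 26 to 62 mm above the origin. 0.28 kg. Starts flat on the worktop left or right of the tub. Will not enter: stands 18 mm high.
- bowl: Small steel bowl, 130 mm across and 50 mm high, standing on the worktop beyond the tub on the left; a bystander. Origin: centre of its underside.
- spatula: Red-handled spatula, 260 mm long, lying flat on the worktop beyond the tub; a bystander.

How it is judged:
By the outcome, as a careful person would: the job done as asked, in the order asked, and still so for the second after the job is handed in, with the robot touching nothing.
It also fails if it takes over 61 s, if anything falls off the work surface, if the arm or the gripper's body presses on something with over 40 N, if the wrist force passes 120 N, or if a joint passes its speed limit or range.

## Working session

There is one attempt and no reset: what is moved stays moved. The work goes in short steps, Python scripts to look and compute and a tool call to move; the robot and the scene stay as the last step left them, time stands still between calls to the robot, and variables do not carry over. Pictures are saved under pics/ and viewed, and the job is handed in when it is done.

Besides the shell and the picture viewer there is one more tool, called after ">>>" as name([rows], argument=value, ...), one row to a line, values as JSON. step_arm: Moves the arm, as the interface text tells. Its arguments: {"type":"object","properties":{"moves":{"type":"array"},"grip_force":{"type":"number"}},"required":["moves"]}

```bash
mkdir -p pics
python3 - <<'E'
from station import *
import cv2,json,pickle
s=read_state();print(s)
d={}
for n in("top","side","wrist"):
    c=camera(n);d[n]=c;cv2.imwrite(f"pics/{n}0.png",c["frame"])
    for k in c:
        if k!="frame":print(n,k,c[k].tolist() if hasattr(c[k],'tolist') else c[k])
pickle.dump(d,open("c0.pkl","wb"))
E
```

```text
{'t': 0.0, 'q': array([-1.15059478e+00,  4.80854929e-01,  1.59689474e+00,  4.06122115e-06,
        1.06507520e+00, -4.66150971e-02]), 'joint_vel': array([ 3.74757794e-05,  1.50129052e-04, -6.97349020e-04, -5.62538377e-04,
        1.33710529e-03, -5.02478553e-04]), 'joint_efforts': array([-5.59767766e-03, -9.50671434e+01, -4.30180478e+01, -2.75253897e-04,
        1.20474474e-02,  2.86931098e-06]), 'eef_pos': array([ 0.29236509, -0.58005429,  0.22154963]), 'tcp_rot': array([-3.14036195e+00, -6.09654640e-05,  4.66814636e-01]), 'ft_force': array([-0.16790853, -0.33074085,  0.50154331]), 'torque': array([ 0.03068048, -0.02049802, -0.06321059]), 'opening': 0.08535019082000814}
top camera_matrix [[584.679674888492, 0.0, 320.2237035793484], [0.0, 584.679674888492, 238.20806945470662], [0.0, 0.0, 1.0]]
top extrinsics [[0.00806435799193672, -0.9999477771843399, 0.00627766152924487, -0.0014895367728105322], [-0.9975548143041447, -0.008480575859616767, -0.06937198491979774, 0.6166508007022311], [0.0694216003042371, -0.00570287096006565, -0.9975711095826763, 1.3227794457386481], [0.0, 0.0, 0.0, 1
[... 173 characters left out ...]
.32430740906622874, -0.02128442660347662, 0.5969806681738433], [-0.20976368897433492, 0.6590909563560238, -0.7222176306609945, 0.20926660706338923], [0.24824890166719257, -0.6785453674401233, -0.691338315983268, 1.0436518422047065], [0.0, 0.0, 0.0, 1.0]]
wrist camera_matrix [[371.64829954431775, 0.0, 323.67197819112016], [0.0, 371.64829954431775, 237.4733401974085], [0.0, 0.0, 1.0]]
wrist T_tool_cam [[-0.00017120321773442324, -0.9534547716003374, -0.3015360164259056, 0.07669786719817535], [0.9999999802617543, -0.00019363729347994643, 4.4509399680787866e-05, -0.0007800320041697617], [-0.00010082631761435151, -0.3015360028539617, 0.9534547859321422, -0.15148549748761064], [0.0, 0.0, 0.0, 1.0]]
```

View pics/top0.png

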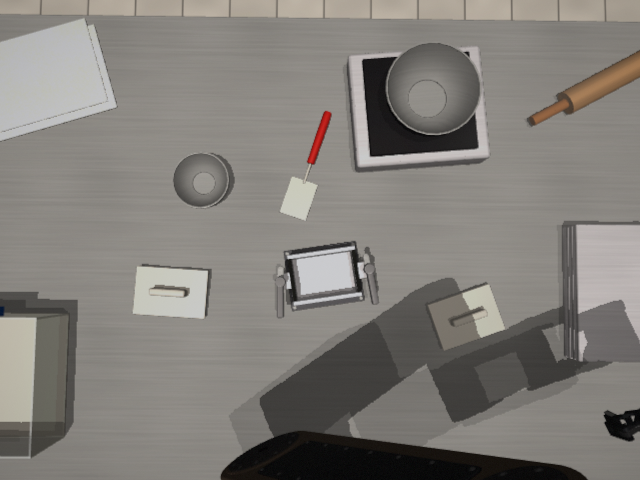

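View pics/side0.png

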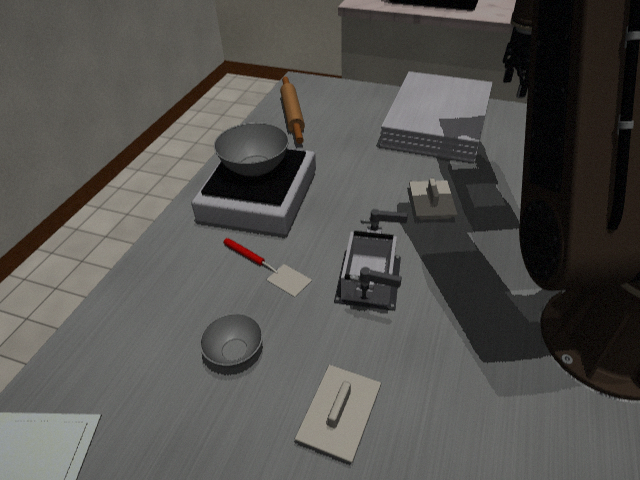

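View pics/wrist0.png

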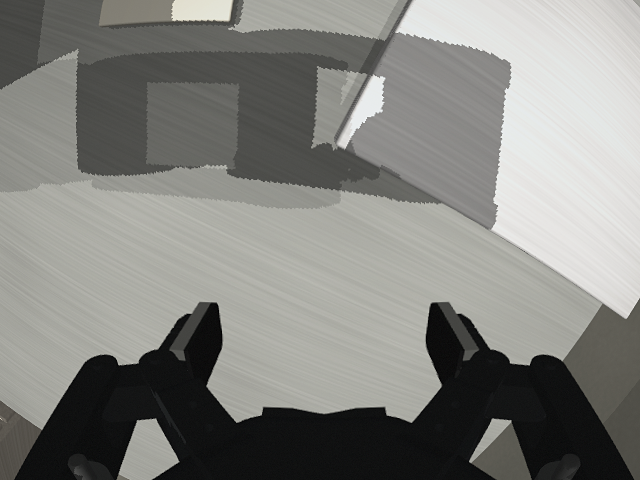

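The top view shows the left lid near (172,292), the tub near (324,275) with levers at its left and right ends, and the right lid, partly in shadow, near (467,316). I'll zoom in to measure corners.

```bash
cat > h.py <<'E'
import numpy as np,cv2,pickle
from scipy.spatial.transform import Rotation as R
def px2w(c,uv,z):
    K=c["camera_matrix"];E=c["extrinsics"]
    r=np.linalg.solve(K,np.array([uv[0],uv[1],1.0]));d=E[:3,:3].T@r;o=-E[:3,:3].T@E[:3,3]
    return o+d*(z-o[2])/d[2]
def w2px(c,p):
    q=c["extrinsics"][:3,:3]@np.asarray(p)+c["extrinsics"][:3,3];q=c["camera_matrix"]@q;return q[:2]/q[2]
def Rt(s): return R.from_euler('xyz',s["tcp_rot"]).as_matrix()
E
python3 - <<'E'
from h import *
d=pickle.load(open("c0.pkl","rb"));f=d["top"]["frame"]
def crop(x,y,w,h,k):return cv2.resize(f[y:y+h,x:x+w],None,fx=k,fy=k,interpolation=cv2.INTER_CUBIC)
cv2.imwrite("pics/cl.png",crop(120,250,100,80,7));cv2.imwrite("pics/cr.png",crop(415,270,100,85,7));cv2.imwrite("pics/ct.png",crop(265,230,120,95,6.5))
E
```

```text
(no output)
```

View pics/cl.png

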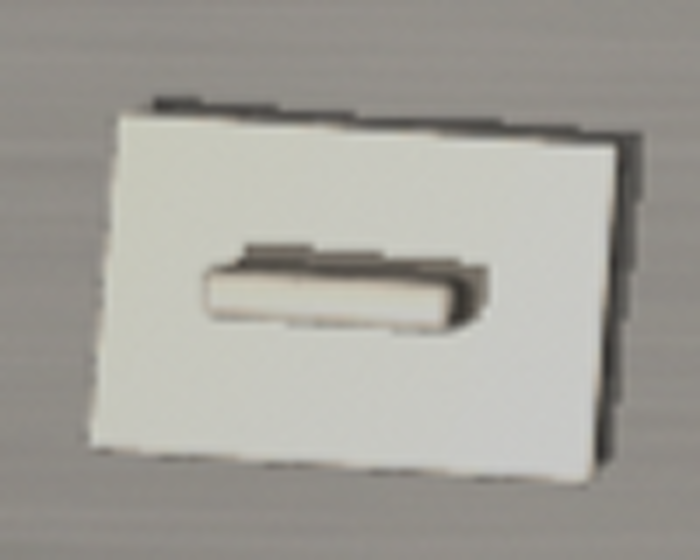

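View pics/cr.png

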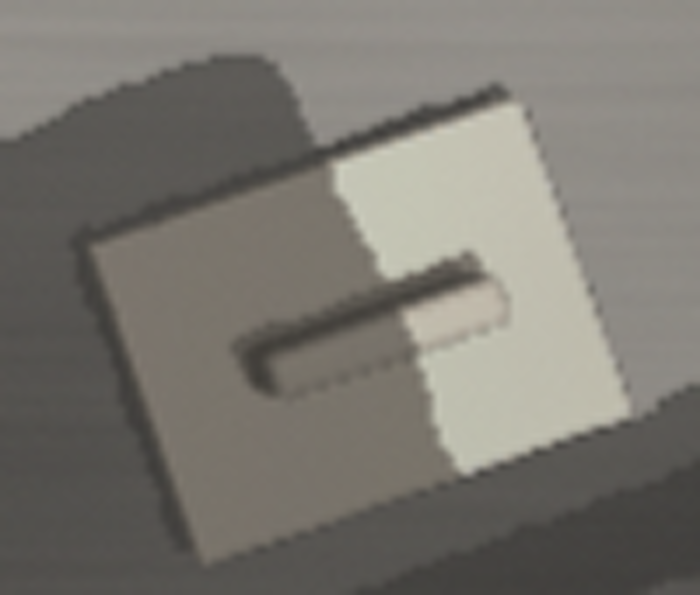

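View pics/ct.png

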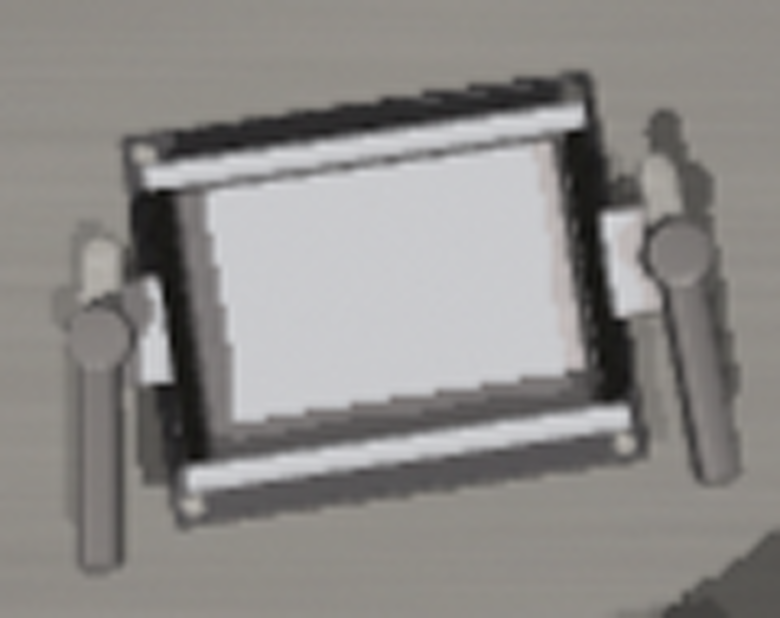

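Run:
```python
from h import *
d=pickle.load(open("c0.pkl","rb"));c=d["top"]
def go(name,pts,x0,y0,k,z):
    P=np.array([px2w(c,(x0+(u+.5)/k-.5,y0+(v+.5)/k-.5),z) for u,v in pts])[:,:2]
    print(name,"ctr",P.mean(0).round(4),"sides",[round(float(np.linalg.norm(P[i]-P[(i+1)%4])),4) for i in range(4)])
    v=(P[0]+P[3]-P[1]-P[2]);print(" long-axis yaw(+y dir)",np.degrees(np.arctan2(-v[0],v[1])).round(2)); 
    v=(P[0]+P[1]-P[2]-P[3]);print(" short-axis yaw",np.degrees(np.arctan2(v[1],v[0])).round(2));return P
go("L",[(118,113),(617,146),(592,484),(92,445)],120,250,7,.026)
go("R",[(90,245),(520,97),(630,410),(207,565)],415,270,7,.026)
go("Lh",[(207,268),(455,285),(447,328),(207,317)],120,250,7,.062)
go("Rh",[(270,360),(495,278),(507,320),(280,395)],415,270,7,.062)
go("T",[(141,165),(583,102),(634,425),(190,490)],265,230,6.5,.08)
for n,a,t,i in(("left",(100,338),(102,560),0),("right",(680,252),(716,475),0)):
    A,T=[px2w(c,(265+(u+.5)/6.5-.5,230+(v+.5)/6.5-.5),.133)[:2] for u,v in(a,t)]
    print(n,A.round(4),T.round(4),np.linalg.norm(T-A).round(4),np.degrees(np.arctan2(*(T-A)[::-1])).round(1))
```

```text
L ctr [0.491  0.3435] sides [0.1628, 0.1095, 0.1624, 0.1076]
 long-axis yaw(+y dir) -3.65
 short-axis yaw -2.89
R ctr [ 0.4406 -0.3299] sides [0.149, 0.1067, 0.1468, 0.1092]
 long-axis yaw(+y dir) 19.73
 short-axis yaw 19.46
Lh ctr [0.4909 0.3427] sides [0.0785, 0.0137, 0.0758, 0.0154]
 long-axis yaw(+y dir) -2.82
 short-axis yaw -3.48
Rh ctr [ 0.44   -0.3289] sides [0.0762, 0.0137, 0.076, 0.0114]
 long-axis yaw(+y dir) 19.34
 short-axis yaw 15.58
T ctr [ 0.532  -0.0053] sides [0.1508, 0.11, 0.1507, 0.1104]
 long-axis yaw(+y dir) 8.67
 short-axis yaw 9.23
left [0.517  0.0879] [0.4459 0.0864] 0.0711 -178.7
right [ 0.5463 -0.0992] [ 0.4746 -0.1109] 0.0726 -170.7
```

```bash
cat >> h.py <<'E'
def delta(s,pos,psi):
    M=Rt(s);d=M.T@(np.asarray(pos)-s["eef_pos"])*100
    T=(R.from_euler('z',psi)*R.from_euler('x',np.pi)).as_matrix()
    rv=R.from_matrix(M.T@T).as_rotvec();print("shift cm",d.round(2),"turn",rv.round(3),"rot now",np.degrees(s["tcp_rot"]).round(2));return d,rv
E
python3 - <<'E'
from h import *
from station import *
delta(read_state(),[.4405,-.3295,.18],np.radians(109.6))
E
```

```text
shift cm [ 24.51 -15.72   4.19] turn [-1.000e-03 -1.000e-03 -1.446e+00] rot now [-179.95   -0.     26.75]
```

>>> step_arm([
  [24.5,-15.7,4.2,0,0,-1.446,8.5],
  [24.5,-15.7,4.2,0,0,-1.446,8.5],
  [24.5,-15.7,4.2,0,0,-1.446,8.5],
  [24.5,-15.7,4.2,0,0,-1.446,8.5],
  [24.5,-15.7,4.2,0,0,-1.446,8.5],
  [24.5,-15.7,4.2,0,0,-1.446,8.5],
  [24.5,-15.7,4.2,0,0,-1.446,8.5],
  [24.5,-15.7,4.2,0,0,-1.446,8.5],
  [24.5,-15.7,4.2,0,0,-1.446,8.5],
  [24.5,-15.7,4.2,0,0,-1.446,8.5],
  [24.5,-15.7,4.2,0,0,-1.446,8.5],
  [24.5,-15.7,4.2,0,0,-1.446,8.5],
  [24.5,-15.7,4.2,0,0,-1.446,8.5],
  [24.5,-15.7,4.2,0,0,-1.446,8.5],
  [24.5,-15.7,4.2,0,0,-1.446,8.5],
  [24.5,-15.7,4.2,0,0,-1.446,8.5],
])

```text
t: 1.48
eef_pos: [0.4405, -0.3297, 0.1798]
tcp_rot: [-3.141, -0.001, 1.911]
ft_force: [0.1, -0.4, -0.9]
opening: 0.0849
```

Run:
```python
from h import *
from station import *
s=read_state();c=camera("wrist");cv2.imwrite("pics/w1.png",c["frame"]);pickle.dump((s,c),open("w1.pkl","wb"))
print(s["t"]);delta(s,[.4405,-.3295,.056],np.radians(109.6))
```

```text
1.4833
shift cm [1.000e-02 1.000e-02 1.238e+01] turn [-0.    -0.001 -0.002] rot now [-1.7999e+02 -6.0000e-02  1.0947e+02]
```

View pics/w1.png

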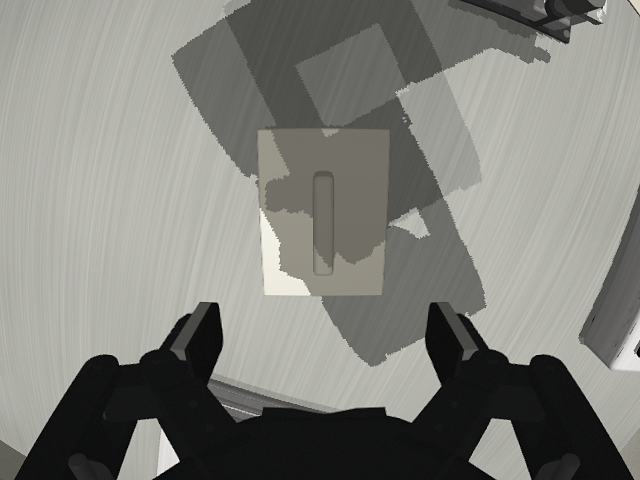

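The lid is straight below the jaws, aligned with the image. Plate corners are near (258,129), (390,129), (383,295), (265,295), and the handle runs (323,172) to (323,275).

```bash
cat >> h.py <<'E'
def wpx(s,c,uv,z):
    K=c["camera_matrix"];x=(np.array(uv,float)-K[:2,2])/K[0,0];r=np.linalg.norm(x)
    d=np.array([*(np.sin(r)*x/r),np.cos(r)]);T=c["T_tool_cam"];M=Rt(s)
    o=s["eef_pos"]+M@T[:3,3];d=M@T[:3,:3]@d
    return o+d*(z-o[2])/d[2]
def rect(P):
    P=np.array(P)[:,:2];print("ctr",P.mean(0).round(4),"sides",[round(float(np.linalg.norm(P[i]-P[(i+1)%4])),4) for i in range(4)])
    # pts order: a,b = ends of one short side, c,d the other
    v=P[0]+P[1]-P[2]-P[3];w=P[1]+P[2]-P[0]-P[3];print("ang long",np.degrees(np.arctan2(v[1],v[0])).round(2),"short",np.degrees(np.arctan2(w[1],w[0])).round(2));return P.mean(0)
E
python3 - <<'E'
from h import *
s,c=pickle.load(open("w1.pkl","rb"))
f=c["frame"];cv2.imwrite("pics/w1c.png",cv2.resize(f[115:310,245:405],None,fx=3,fy=3,interpolation=cv2.INTER_CUBIC))
rect([wpx(s,c,p,.026) for p in((258,129),(390,129),(383,295.5),(265,295.5))])
rect([wpx(s,c,p,.062) for p in((315,172),(333,172),(332.5,275),(314.5,275))])
E
```

```text
ctr [ 0.4403 -0.3299] sides [0.108, 0.1493, 0.1089, 0.1492]
ang long 109.48 short 19.46
ctr [ 0.4393 -0.3278] sides [0.0131, 0.081, 0.0142, 0.081]
ang long 109.2 short 19.46
```

View pics/w1c.png

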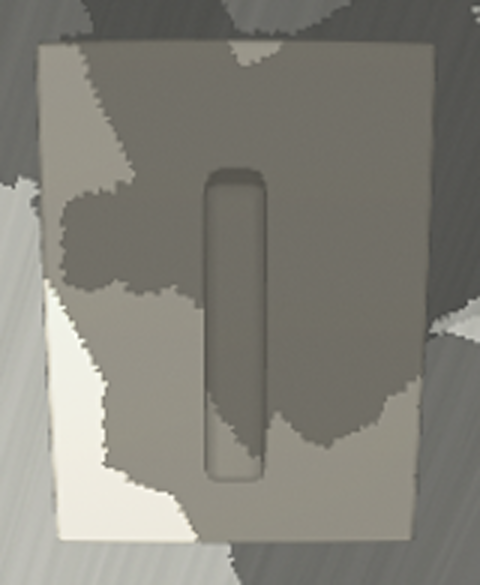

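Run:
```python
from h import *
from station import *
delta(read_state(),[.532,-.0055,.26],np.radians(98.9))
```

```text
shift cm [27.52 19.44 -7.99] turn [-0.    -0.001  0.185] rot now [-1.800e+02 -5.000e-02  1.095e+02]
```

>>> step_arm([
  [7,5,-6,0,0,0.05,8.5],
  [27.5,19.4,-8,0,0,0.185,8.5],
  [27.5,19.4,-8,0,0,0.185,8.5],
  [27.5,19.4,-8,0,0,0.185,8.5],
  [27.5,19.4,-8,0,0,0.185,8.5],
  [27.5,19.4,-8,0,0,0.185,8.5],
  [27.5,19.4,-8,0,0,0.185,8.5],
  [27.5,19.4,-8,0,0,0.185,8.5],
  [27.5,19.4,-8,0,0,0.185,8.5],
  [27.5,19.4,-8,0,0,0.185,8.5],
  [27.5,19.4,-8,0,0,0.185,8.5],
  [27.5,19.4,-8,0,0,0.185,8.5],
  [27.5,19.4,-8,0,0,0.185,8.5],
])

```text
t: 2.62
eef_pos: [0.5312, -0.0067, 0.2598]
tcp_rot: [-3.141, -0.001, 1.725]
ft_force: [-0.2, -0.5, 0.1]
opening: 0.0854
```

Run:
```python
from h import *
from station import *
s=read_state();c=camera("wrist");cv2.imwrite("pics/w2.png",c["frame"]);pickle.dump((s,c),open("w2.pkl","wb"))
f=c["frame"];cv2.imwrite("pics/w2c.png",cv2.resize(f[110:310,215:435],None,fx=3,fy=3,interpolation=cv2.INTER_CUBIC))
delta(s,[.4404,-.3297,.18],np.radians(109.5))
```

```text
shift cm [-30.53 -13.92   7.97] turn [-0.001 -0.001 -0.186] rot now [-1.7995e+02 -5.0000e-02  9.8820e+01]
```

View pics/w2.png

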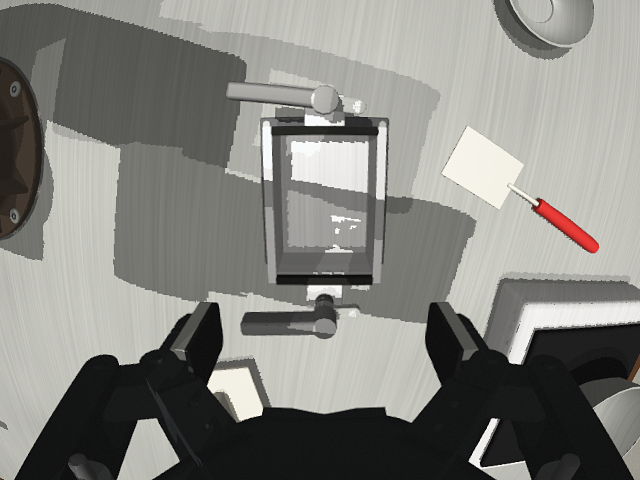

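View pics/w2c.png

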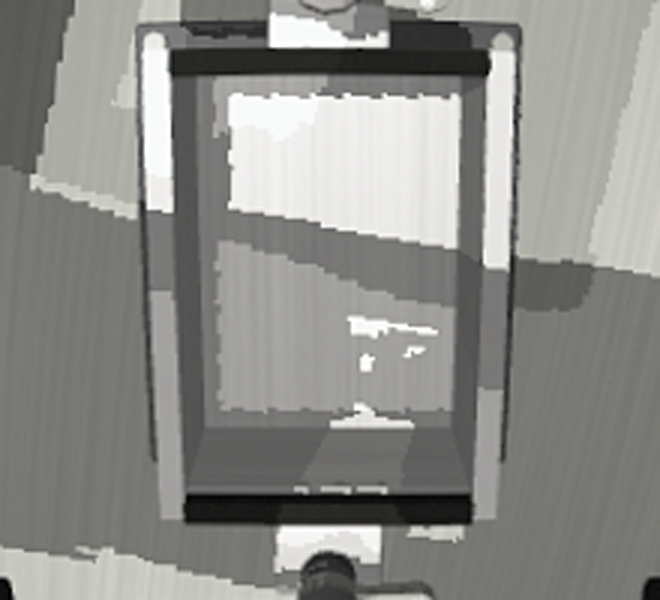

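The tub is centred at about (325,200), with the left lever on top (hub (325,98)) and the right lever at the bottom (hub (324,328)). Both are nearly parallel to the end walls.

Run:
```python
from h import *
s,c=pickle.load(open("w2.pkl","rb"))
g=lambda u,v:(215+(u+.5)/3-.5,110+(v+.5)/3-.5)
print("rim");rect([wpx(s,c,g(*p),.08) for p in((143,33),(515,33),(498,520),(160,520))])
print("seal");rect([wpx(s,c,g(*p),.085) for p in((170,49),(490,49),(472,522),(185,522))])
A=wpx(s,c,(325,98.5),.133);B=wpx(s,c,(324,328),.133);print(A,B,(A+B)/2,np.linalg.norm(A-B),np.degrees(np.arctan2(*(A-B)[[1,0]])))
for n,t,a in(("L",(234,90.5),A),("R",(247,325),B)):
    T=wpx(s,c,t,.133);print(n,T.round(4),np.linalg.norm((T-a)[:2]).round(4),np.degrees(np.arctan2(*(T-a)[[1,0]])).round(1))
```

```text
rim
ctr [ 0.5305 -0.0031] sides [0.1097, 0.1555, 0.1111, 0.1554]
ang long 98.84 short 8.82
seal
ctr [ 0.5308 -0.0047] sides [0.0929, 0.1488, 0.0927, 0.1487]
ang long 98.66 short 8.83
[0.51659614 0.08884929 0.133     ] [ 0.54493308 -0.09846534  0.133     ] [ 0.53076461 -0.00480803  0.133     ] 0.18944590285967247 98.60247107621097
L [0.4482 0.0865 0.133 ] 0.0684 -178.0
R [ 0.4777 -0.1071  0.133 ] 0.0678 -172.7
```

>>> step_arm([
  [-30.5,-13.9,4,0,0,-0.186,8.5],
  [-30.5,-13.9,4,0,0,-0.186,8.5],
  [-30.5,-13.9,4,0,0,-0.186,8.5],
  [-30.5,-13.9,6,0,0,-0.186,8.5],
  [-30.5,-13.9,8,0,0,-0.186,8.5],
  [-30.5,-13.9,8,0,0,-0.186,8.5],
  [-30.5,-13.9,8,0,0,-0.186,8.5],
  [-30.5,-13.9,8,0,0,-0.186,8.5],
  [-30.5,-13.9,8,0,0,-0.186,8.5],
  [-30.5,-13.9,8,0,0,-0.186,8.5],
  [-30.5,-13.9,8,0,0,-0.186,8.5],
  [-30.5,-13.9,8,0,0,-0.186,8.5],
  [-30.5,-13.9,8,0,0,-0.186,8.5],
])

```text
t: 3.75
eef_pos: [0.4405, -0.3289, 0.18]
tcp_rot: [-3.141, -0.001, 1.911]
ft_force: [0.3, -0.1, 0.7]
opening: 0.0849
```

Run:
```python
from h import *
from station import *
s=read_state();print(s["eef_pos"])
delta(s,[.4404,-.3297,.056],np.radians(109.5))
```

```text
[ 0.44053567 -0.32894967  0.18000637]
shift cm [-0.08 -0.03 12.4 ] turn [-0.    -0.001 -0.001] rot now [-1.7997e+02 -5.0000e-02  1.0947e+02]
```

>>> step_arm([
  [-0.1,0,4,0,0,0,8.5],
  [-0.1,0,7,0,0,0,8.5],
  [-0.1,0,10,0,0,0,8.5],
  [-0.1,0,11.6,0,0,0,8.5],
  [-0.1,0,11.6,0,0,0,8.5],
  [-0.1,0,11.6,0,0,0,8.5],
  [-0.1,0,11.6,0,0,0,4],
  [-0.1,0,11.6,0,0,0,2],
  [-0.1,0,11.6,0,0,0,0.5],
  [-0.1,0,11.6,0,0,0,0.5],
  [-0.1,0,11.6,0,0,0,0.5],
  [-0.1,0,11.6,0,0,0,0.5],
  [-0.1,0,11.6,0,0,0,0.5],
  [-0.1,0,11.6,0,0,0,0.5],
], grip_force=60)

```text
t: 4.92
eef_pos: [0.4408, -0.3298, 0.064]
tcp_rot: [-3.141, -0.001, 1.911]
ft_force: [0.0, 0.3, -0.8]
opening: 0.0051
```

Run:
```python
from h import *
from station import *
s=read_state();c=camera("wrist");cv2.imwrite("pics/w3.png",c["frame"]);pickle.dump((s,c),open("w3.pkl","wb"))
print(s["eef_pos"],s["opening"],s["ft_force"])
```

```text
[ 0.44075495 -0.3298289   0.06404757] 0.005069756567606236 [ 0.02053937  0.28950417 -0.75961183]
```

View pics/w3.png

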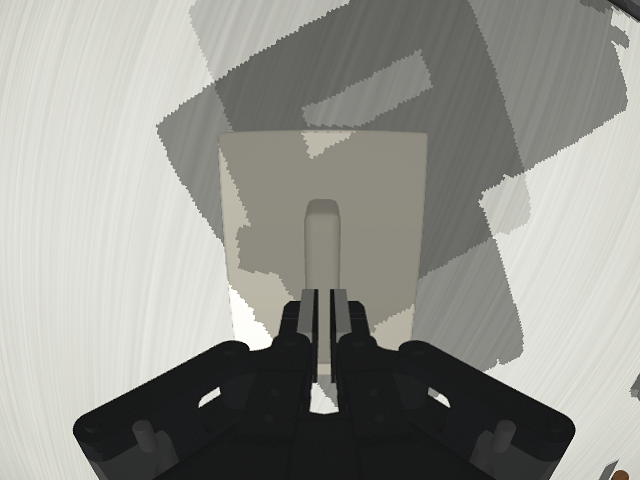

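Run:
```python
from h import *
s,c=pickle.load(open("w3.pkl","rb"));K=c["camera_matrix"];T=c["T_tool_cam"]
def proj(p):
    q=np.linalg.inv(T)@np.array([*p,1]);th=np.arctan2(np.hypot(q[0],q[1]),q[2]);n=q[:2]/np.hypot(q[0],q[1]);return (K[:2,2]+K[0,0]*th*n).round(1)
for z in(-.01,0,.01,.022): print(z,"closed",proj((.011,-.0025,z)),proj((.011,.0025,z)),proj((-.011,.0025,z)),"open",proj((.011,.0427,z)),proj((.011,-.0427,z)))
M=Rt(s);
for zz in(.062,): 
  for L in(-.04,.04):
    a=np.radians(109.5);p=np.array([.4404+L*np.cos(a),-.3297+L*np.sin(a),zz]);print(L,proj(M.T@(p-s["eef_pos"])))
```

```text
-0.01 closed [319.2 287.7] [331.1 287.7] [330.7 332.1] open [424.3 286.5] [225.7 286.6]
0 closed [319.4 278.1] [330.6 278.1] [330.3 320.8] open [418.9 277.2] [231.  277.3]
0.01 closed [319.6 269.5] [330.3 269.5] [330.  310.6] open [414.  268.9] [235.7 269. ]
0.022 closed [319.9 260.4] [329.9 260.4] [329.6 299.5] open [408.7 259.9] [240.9 260. ]
-0.04 [324.3 366.6]
0.04 [324.3 213. ]
```

Run:
```python
from h import *
s,c=pickle.load(open("w3.pkl","rb"))
for z in(.02,.026,.032):
    P=[wpx(s,c,p,z)[:2] for p in((218,132),(428,132))];print(z,np.linalg.norm(P[0]-P[1]),np.mean(P,0))
for z in(.056,.062,.07,.08):
    a,b=wpx(s,c,(305,208),z),wpx(s,c,(340,208),z);print(z,np.linalg.norm(a-b),((a+b)/2).round(4))
a=np.radians(109.5);print(.4404+.075*np.cos(a),-.3297+.075*np.sin(a), .4404+.04*np.cos(a),-.3297+.04*np.sin(a))
```

```text
0.02 0.11192516467001078 [ 0.41484887 -0.25943154]
0.026 0.10849199400850983 [ 0.41483032 -0.25934608]
0.032 0.10505882334700886 [ 0.41481176 -0.25926063]
0.056 0.015420500100655769 [ 0.426  -0.2915  0.056 ]
0.062 0.0148408061803294 [ 0.4256 -0.2902  0.062 ]
0.07 0.014067880953227524 [ 0.425  -0.2884  0.07  ]
0.08 0.013101724419350227 [ 0.4243 -0.2863  0.08  ]
0.4153644855574672 -0.2590018881680866 0.4270477256306492 -0.2919943403563129
```

Run:
```python
from h import *
from station import *
for n in("side","top"):
    c=camera(n);cv2.imwrite(f"pics/{n}3.png",c["frame"])
    u,v=w2px(c,(.4404,-.3297,.062)).round().astype(int);print(u,v)
    f=c["frame"];y0=max(0,v-60);x0=max(0,u-70);cv2.imwrite(f"pics/{n}3c.png",cv2.resize(f[y0:v+60,x0:u+70],None,fx=5,fy=5,interpolation=cv2.INTER_CUBIC))
```

```text
433 186
470 318
```

View pics/side3c.png

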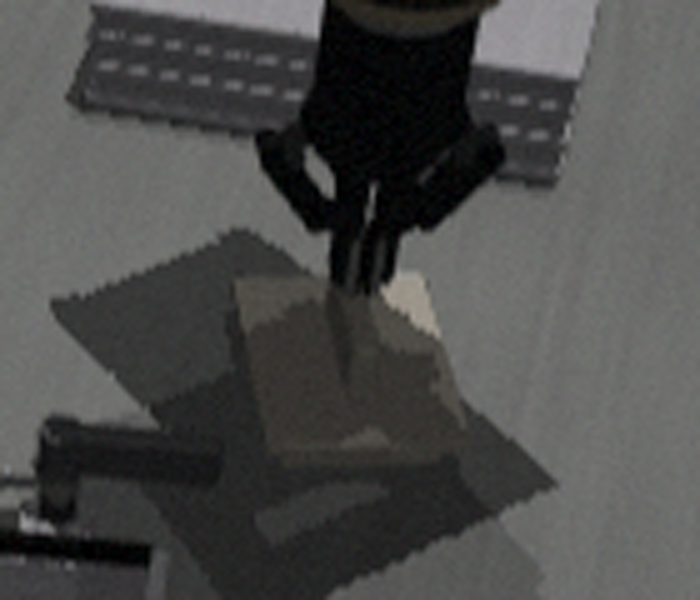

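Run:
```python
import station
print([k for k in dir(station) if not k.startswith('_')]); print(getattr(station,'tcp_to_tips',None))
from h import *
d=pickle.load(open("c0.pkl","rb"));c=d["side"]
s=station.read_state();print(s)
for z in(.04,.05,.06,.07,.08,.09):
    u,v=w2px(c,(*s["eef_pos"][:2],z));print(z,(u-363+.5)*5,(v-126+.5)*5)
```

```text
['PlanningError', 'camera', 'job_done', 'read_state', 'tcp_to_tips']
0.022
{'t': 5.0667, 'q': array([-6.97543746e-01,  5.57224216e-01,  1.95796374e+00,  1.57273071e-04,
        6.27583582e-01, -1.03741396e+00]), 'joint_vel': array([ 0.00078002,  0.00098408, -0.00011489,  0.00057613, -0.00067666,
        0.00074684]), 'joint_efforts': array([-2.58268505e-03, -8.65978789e+01, -2.70155847e+01,  2.06753311e-04,
        1.28004784e-02,  1.13272015e-04]), 'eef_pos': array([ 0.44074478, -0.32980718,  0.06394483]), 'tcp_rot': array([-3.14107264e+00, -1.06201350e-03,  1.91053890e+00]), 'ft_force': array([-0.8686819 ,  0.23486097, -0.84637503]), 'torque': array([-0.02557373, -0.02813164,  0.02250878]), 'opening': 0.004749504812332724}
0.04 347.3442422224707 336.4959015578045
0.05 349.6444223312187 322.0320265336961
0.06 351.96841900904815 307.41838937687714
0.07 354.31660408391963 292.65265197776927
0.08 356.6893571643311 277.73242730161417
0.09 359.08706584389904 262.65527810203764
```

The fingers shut above the handle. Wrist and side views put the tips at z of about 0.07, not the expected 0.042, so the real tip offset is about 30 mm shorter than stated. I'll reopen, go lower in guarded steps, and grip again.

>>> step_arm([
  [0,0,0,0,0,0,5],
  [0,0,0,0,0,0,5],
  [0,0,0,0,0,0,5],
  [0,0,0,0,0,0,5],
  [0,0,1,0,0,0,5],
  [0,0,2,0,0,0,5],
  [0,0,2.6,0,0,0,5],
  [0,0,3.2,0,0,0,5],
  [0,0,3.2,0,0,0,5],
])

```text
t: 5.82
eef_pos: [0.4399, -0.3292, 0.0303]
tcp_rot: [-3.14, -0.003, 1.91]
ft_force: [-0.4, 0.7, -1.1]
opening: 0.0498
```

Run:
```python
from h import *
from station import *
s=read_state();c=camera("wrist");d=camera("side")
print(s["eef_pos"],s["opening"],s["ft_force"])
cv2.imwrite("pics/w4.png",np.hstack([cv2.resize(c["frame"][150:450,150:500],(400,343)),cv2.resize(d["frame"][126:246,363:503],(400,343),interpolation=cv2.INTER_CUBIC)]))
```

```text
[ 0.43993657 -0.32916372  0.03027485] 0.04975077344866373 [-0.41139029  0.73022941 -1.09915441]
```

View pics/w4.png

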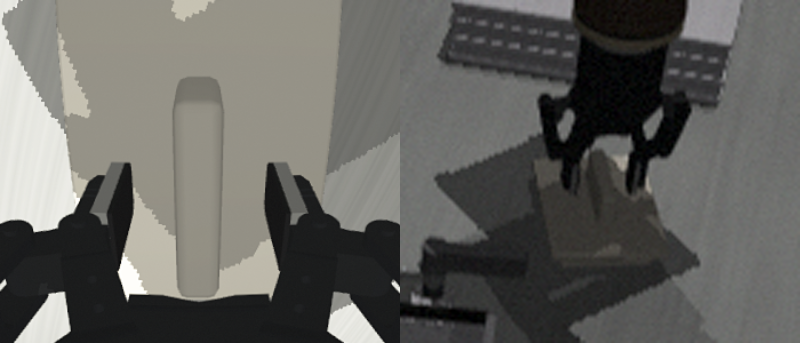

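The pads now stand on both sides of the handle, clear of the plate. Closing.

>>> step_arm([
  [0,0,0,0,0,0,2],
  [0,0,0,0,0,0,0.5],
  [0,0,0,0,0,0,0.5],
  [0,0,0,0,0,0,0.5],
  [0,0,0,0,0,0,0.5],
  [0,0,0,0,0,0,0.5],
  [0,0,0,0,0,0,0.5],
], grip_force=60)

```text
t: 6.5
eef_pos: [0.4407, -0.3297, 0.0318]
tcp_rot: [-3.141, -0.001, 1.911]
ft_force: [-0.8, 0.7, 6.4]
opening: 0.0152
```

Run:
```python
from h import *
from station import *
s=read_state();c=camera("wrist");d=camera("side")
print(s["eef_pos"],s["opening"],s["ft_force"])
pickle.dump((s,c),open("w5.pkl","wb"));cv2.imwrite("pics/w5.png",c["frame"])
cv2.imwrite("pics/s5.png",cv2.resize(d["frame"][126:246,363:503],None,fx=5,fy=5,interpolation=cv2.INTER_CUBIC))
```

```text
[ 0.44066615 -0.32973114  0.03184682] 0.01518684128649944 [-0.7768545   0.67952358  6.39176389]
```

View pics/w5.png

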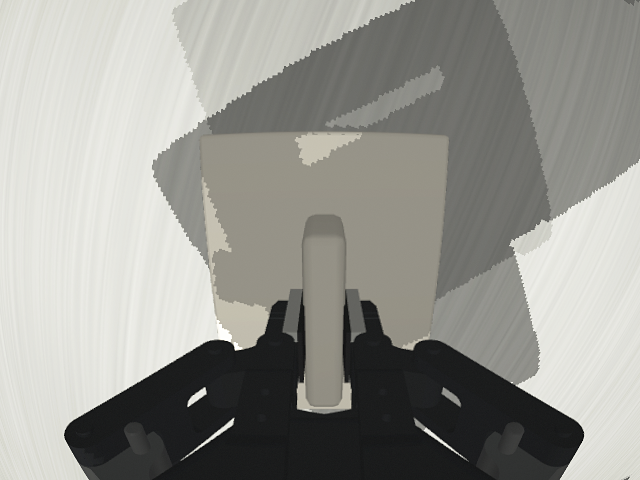

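View pics/s5.png

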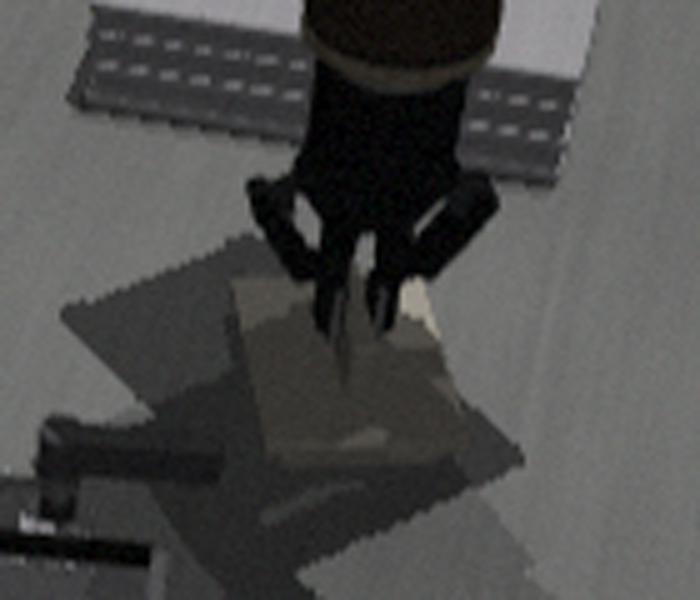

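Gripped: the opening is 15 mm on the 16 mm handle. I'll lift and check.

>>> step_arm([
  [0,0,-1,0,0,0,0.5],
  [0,0,-3,0,0,0,0.5],
  [0,0,-6,0,0,0,0.5],
  [0,0,-9,0,0,0,0.5],
  [0,0,-12,0,0,0,0.5],
  [0,0,-15,0,0,0,0.5],
  [0,0,-17,0,0,0,0.5],
  [0,0,-18,0,0,0,0.5],
  [0,0,-18,0,0,0,0.5],
])

```text
t: 7.35
eef_pos: [0.4417, -0.3306, 0.2143]
tcp_rot: [3.14, 0.002, 1.911]
ft_force: [-0.1, -0.2, -2.5]
opening: 0.0149
```

Run:
```python
from h import *
from station import *
s=read_state();c=camera("wrist")
print(s["eef_pos"],s["opening"],s["ft_force"],s["torque"])
pickle.dump((s,c),open("w6.pkl","wb"));cv2.imwrite("pics/w6.png",c["frame"])
delta(s,[.5313,-.0051,.212],np.radians(98.8))
```

```text
[ 0.44166647 -0.33058737  0.21425524] 0.014896035510048353 [-0.11584902 -0.17150406 -2.45887936] [ 0.00263268 -0.07761253  0.0215553 ]
shift cm [27.7 19.3  0.2] turn [0.001 0.002 0.186] rot now [1.7993e+02 1.1000e-01 1.0947e+02]
```

View pics/w6.png

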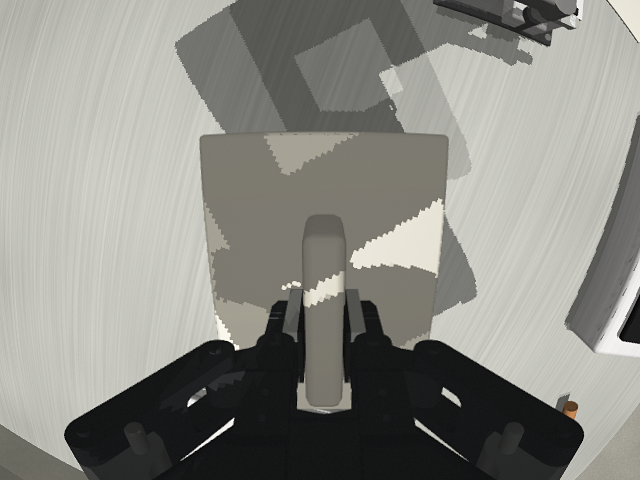

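The lid hangs level and has not slipped: the image matches the one before the lift, and the weight reads 2.5 N. Next I'll work out where it sits in the tool frame and move over the tub.

Run:
```python
from h import *
s,c=pickle.load(open("w5.pkl","rb"))
P=[wpx(s,c,p,.026) for p in((201,135.5),(448,135.5))];M=Rt(s)
t=[M.T@(p-s["eef_pos"]) for p in P];print(np.round(t,4), "-> lid centre x off", np.mean(t,0)[0]-.075, "y off",np.mean(t,0)[1])
```

```text
[[ 0.0745 -0.0538  0.006 ]
 [ 0.0745  0.0534  0.0059]] -> lid centre x off -0.0005009877817691993 y off -0.00020615570141962677
```

>>> step_arm([
  [27.7,19.3,0.2,0,0,0.186,0.5],
  [27.7,19.3,0.2,0,0,0.186,0.5],
  [27.7,19.3,0.2,0,0,0.186,0.5],
  [27.7,19.3,0.2,0,0,0.186,0.5],
  [27.7,19.3,0.2,0,0,0.186,0.5],
  [27.7,19.3,0.2,0,0,0.186,0.5],
  [27.7,19.3,0.2,0,0,0.186,0.5],
  [27.7,19.3,0.2,0,0,0.186,0.5],
  [27.7,19.3,0.2,0,0,0.186,0.5],
  [27.7,19.3,0.2,0,0,0.186,0.5],
  [27.7,19.3,0.2,0,0,0.186,0.5],
  [27.7,19.3,0.2,0,0,0.186,0.5],
])

```text
t: 8.4
eef_pos: [0.5298, -0.0052, 0.2093]
tcp_rot: [-3.14, -0.0, 1.724]
ft_force: [0.9, -0.6, -2.8]
opening: 0.0145
```

Run:
```python
from h import *
from station import *
s=read_state()
print(s["eef_pos"],s["opening"],s["ft_force"],s["torque"])
delta(s,[.5313,-.0051,.135],np.radians(98.8))
```

```text
[ 0.52981923 -0.00519833  0.20931108] 0.014547901387493295 [ 0.87397986 -0.62945604 -2.82772122] [0.00968608 0.03095701 0.04737258]
shift cm [-0.01  0.16  7.43] turn [-0.002 -0.     0.   ] rot now [-1.7988e+02 -2.0000e-02  9.8800e+01]
```

>>> step_arm([
  [0.0,0.16,3,0,0,0,0.5],
  [0.0,0.16,5.5,0,0,0,0.5],
  [0.0,0.16,7.5,0,0,0,0.5],
  [0.0,0.16,8.2,0,0,0,0.5],
  [0.0,0.16,8.2,0,0,0,0.5],
  [0.0,0.16,8.2,0,0,0,0.5],
])

```text
t: 8.9
eef_pos: [0.5312, -0.0057, 0.1276]
tcp_rot: [-3.139, -0.0, 1.723]
ft_force: [-0.1, 0.7, -1.5]
opening: 0.0146
```

Run:
```python
from h import *
from station import *
s=read_state()
print(s["eef_pos"],s["opening"],s["ft_force"],s["torque"])
delta(s,[.5313,-.0051,.100],np.radians(98.8))
d=camera("side");w=camera("wrist");t=camera("top")
pickle.dump((s,d,w,t),open("w7.pkl","wb"));cv2.imwrite("pics/w7.png",w["frame"])
cv2.imwrite("pics/s7.png",cv2.resize(d["frame"][180:320,310:430],None,fx=4.2,fy=4.2,interpolation=cv2.INTER_CUBIC))
cv2.imwrite("pics/t7.png",cv2.resize(t["frame"][225:330,260:390],None,fx=5,fy=5,interpolation=cv2.INTER_CUBIC))
```

```text
[ 0.53124281 -0.00573948  0.12758166] 0.014616687955605556 [-0.09454069  0.65906185 -1.51200978] [-0.0130114  -0.04595873  0.01021533]
shift cm [0.06 0.02 2.76] turn [-0.002 -0.    -0.001] rot now [-1.7986e+02 -2.0000e-02  9.8730e+01]
```

View pics/w7.png

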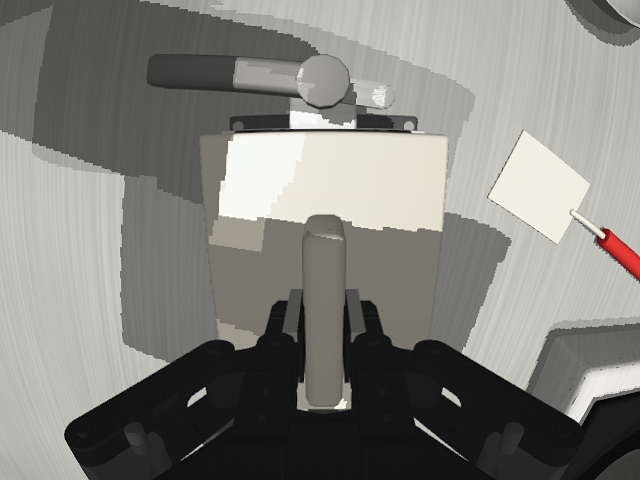

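View pics/s7.png

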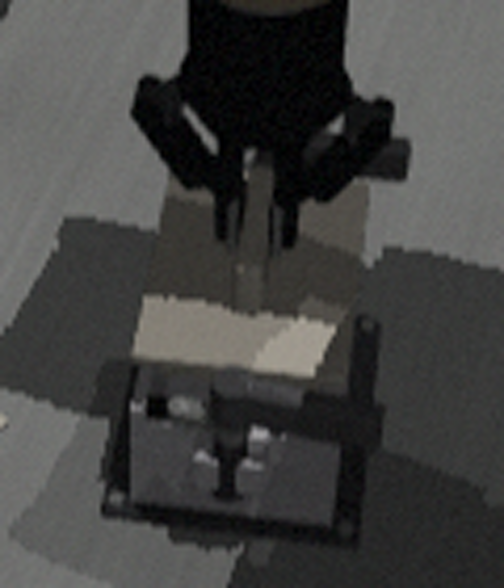

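View pics/t7.png

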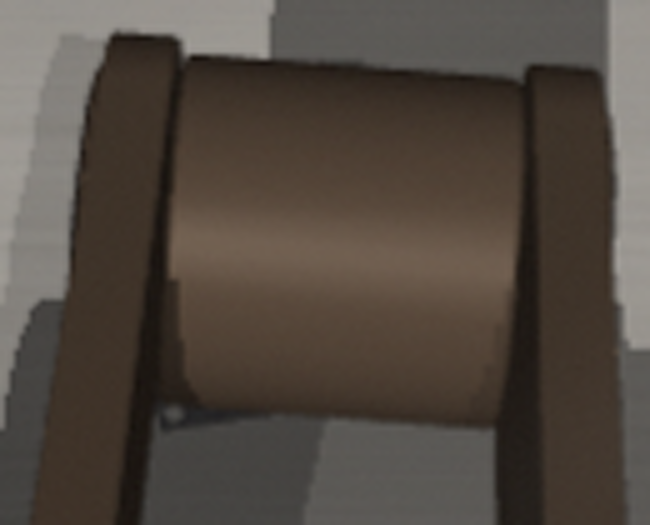

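Over the tub the lid is centred: the tub's base corners at columns 231 and 417 average 324, and the lid's edge is at 324.5. I'll lower it in guarded steps.

>>> step_arm([
  [0.1,0,0.3,0,0,0,0.5],
  [0.1,0,0.6,0,0,0,0.5],
  [0.1,0,0.9,0,0,0,0.5],
  [0.1,0,1.2,0,0,0,0.5],
  [0.1,0,1.4,0,0,0,0.5],
  [0.1,0,1.4,0,0,0,0.5],
])

```text
t: 9.55
eef_pos: [0.5316, -0.0042, 0.114]
tcp_rot: [-3.141, -0.0, 1.724]
ft_force: [0.2, 1.1, -2.2]
opening: 0.0146
```

>>> step_arm([
  [-0.05,0,0.2,0,0,0,0.5],
  [-0.05,0,0.4,0,0,0,0.5],
  [-0.05,0,0.6,0,0,0,0.5],
  [-0.05,0,0.6,0,0,0,0.5],
])

```text
t: 9.88
eef_pos: [0.5314, -0.0048, 0.1075]
tcp_rot: [-3.14, -0.0, 1.724]
ft_force: [-0.4, -0.0, -2.2]
opening: 0.0145
```

>>> step_arm([
  [0,0,0.15,0,0,0,0.5],
  [0,0,0.3,0,0,0,0.5],
  [0,0,0.5,0,0,0,0.5],
  [0,0,0.5,0,0,0,0.5],
])

```text
t: 10.22
eef_pos: [0.5312, -0.0047, 0.1022]
tcp_rot: [-3.14, -0.0, 1.724]
ft_force: [-0.6, -0.7, -2.4]
opening: 0.0146
```

>>> step_arm([
  [0,0,0.1,0,0,0,0.5],
  [0,0,0.2,0,0,0,0.5],
  [0,0,0.3,0,0,0,0.5],
  [0,0,0.35,0,0,0,0.5],
  [0,0,0.35,0,0,0,0.5],
])

```text
t: 10.63
eef_pos: [0.5312, -0.0047, 0.0988]
tcp_rot: [-3.14, -0.0, 1.724]
ft_force: [-2.1, -0.6, 3.1]
opening: 0.0149
```

The lid is seated: contact came at TCP z 0.0988, which puts the lid origin at 0.067. Release and rise.

>>> step_arm([
  [0,0,0,0,0,0,2.5],
  [0,0,0,0,0,0,5],
  [0,0,0,0,0,0,5],
  [0,0,0,0,0,0,5],
  [0,0,-3,0,0,0,5],
  [0,0,-6,0,0,0,5],
  [0,0,-10,0,0,0,5],
  [0,0,-13,0,0,0,5],
  [0,0,-15,0,0,0,5],
  [0,0,-15,0,0,0,5],
  [0,0,-15,0,0,0,5],
])

```text
t: 11.55
eef_pos: [0.5321, -0.0048, 0.2499]
tcp_rot: [3.141, 0.0, 1.724]
ft_force: [0.1, 1.0, 0.1]
opening: 0.0499
```

Run:
```python
from h import *
from station import *
s=read_state()
print(s["eef_pos"],s["opening"],s["ft_force"])
d=camera("side");w=camera("wrist")
pickle.dump((s,d,w),open("w8.pkl","wb"));cv2.imwrite("pics/w8.png",w["frame"])
cv2.imwrite("pics/s8.png",cv2.resize(d["frame"][180:320,310:430],None,fx=4.2,fy=4.2,interpolation=cv2.INTER_CUBIC))
```

```text
[ 0.53209849 -0.00475243  0.24985824] 0.04986443510005375 [0.08567163 0.95644342 0.14278434]
```

View pics/w8.png

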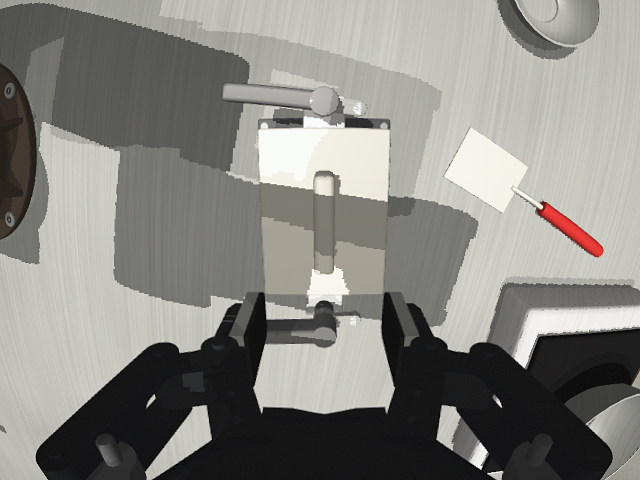

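View pics/s8.png

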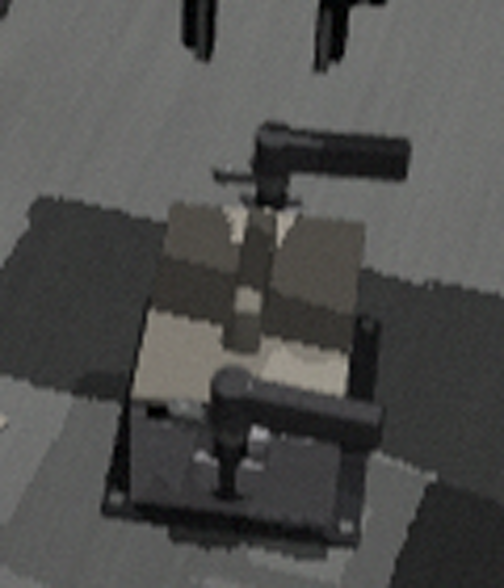

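The lid's plate corners at about (259,128), (391,128), (386,296), (265,296) line up with the tub, and the lid looks level. I'll check its centre, then plan the left lever with the jaws as a loose fork around the bar.

```bash
cat >> h.py <<'E'
C=np.array([.5313,-.0051]);YAW=np.radians(8.8);YD=np.array([-np.sin(YAW),np.cos(YAW)])
AX={'L':C+.095*YD,'R':C-.095*YD}
def lev(side,th,z,r=.06,off=0):
    sg=-1 if side=='L' else 1
    a=YAW+np.pi+sg*th;u=np.array([np.cos(a),np.sin(a)]);n=sg*np.array([-u[1],u[0]])
    p=AX[side]+r*u+off*n;return [*p,z],(a if side=='L' else a-np.pi)
E
python3 - <<'E'
from h import *
from station import *
s,d,w=pickle.load(open("w8.pkl","rb"))
rect([wpx(s,w,p,.093) for p in((259,128.5),(391,128.5),(386,295.5),(265,295.5))])
p,psi=lev('L',.12,.17);print(p,psi);delta(read_state(),p,psi)
E
```

```text
ctr [ 0.5331 -0.0056] sides [0.109, 0.1513, 0.1128, 0.1511]
ang long 99.01 short 8.76
[np.float64(0.4568001889465246), np.float64(0.08676673672276677), 0.17] 3.1751816277652942
shift cm [10.17 -5.91  7.82] turn [-0.002 -0.003 -1.451] rot now [-1.7983e+02 -3.0000e-02  9.8780e+01]
```

>>> step_arm([
  [10.2,-5.9,3,0,0,-1.451,3],
  [10.2,-5.9,5,0,0,-1.451,3],
  [10.2,-5.9,7.8,0,0,-1.451,3],
  [10.2,-5.9,7.8,0,0,-1.451,3],
  [10.2,-5.9,7.8,0,0,-1.451,3],
  [10.2,-5.9,7.8,0,0,-1.451,3],
  [10.2,-5.9,7.8,0,0,-1.451,3],
  [10.2,-5.9,7.8,0,0,-1.451,3],
  [10.2,-5.9,7.8,0,0,-1.451,3],
  [10.2,-5.9,7.8,0,0,-1.451,3],
  [10.2,-5.9,7.8,0,0,-1.451,3],
  [10.2,-5.9,7.8,0,0,-1.451,3],
  [10.2,-5.9,7.8,0,0,-1.451,3],
  [10.2,-5.9,7.8,0,0,-1.451,3],
  [10.2,-5.9,7.8,0,0,-1.451,3],
  [10.2,-5.9,7.8,0,0,-1.451,3],
])

```text
t: 12.98
eef_pos: [0.4566, 0.0871, 0.1699]
tcp_rot: [3.142, -0.004, -3.11]
ft_force: [0.2, -0.3, 0.9]
opening: 0.0298
```

Run:
```python
from h import *
from station import *
s=read_state()
print(s["eef_pos"],s["opening"],s["ft_force"])
p,psi=lev('L',.12,.110);delta(s,p,psi)
d=camera("side");w=camera("wrist")
cv2.imwrite("pics/w9.png",np.hstack([cv2.resize(w["frame"],(400,300)),cv2.resize(d["frame"][140:300,270:483],(400,300),interpolation=cv2.INTER_CUBIC)]))
```

```text
[0.45659216 0.08709908 0.16987229] 0.029796463868832244 [ 0.17693323 -0.29288588  0.87664031]
shift cm [-0.04 -0.03  5.99] turn [ 0.    -0.004 -0.002] rot now [ 179.99   -0.21 -178.21]
```

View pics/w9.png

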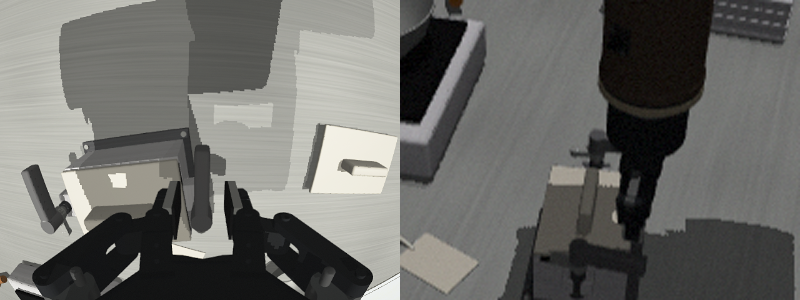

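The left lever (left half, columns 195–212) lies between the open jaws (180 and 228) and runs parallel to them. Lowering the fork.

>>> step_arm([
  [0,0,2,0,0,0,3],
  [0,0,3,0,0,0,3],
  [0,0,4,0,0,0,3],
  [0,0,5,0,0,0,3],
  [0,0,5.8,0,0,0,3],
  [0,0,5.8,0,0,0,3],
])

```text
t: 13.58
eef_pos: [0.4557, 0.087, 0.1109]
tcp_rot: [-3.141, -0.005, -3.11]
ft_force: [-0.4, 0.3, -0.4]
opening: 0.0302
```

Run:
```python
from h import *
from station import *
s=read_state()
print(s["eef_pos"],s["opening"],s["ft_force"])
d=camera("side");w=camera("wrist")
cv2.imwrite("pics/w10.png",np.hstack([cv2.resize(w["frame"],(400,300)),cv2.resize(d["frame"][200:290,330:450],(400,300),interpolation=cv2.INTER_CUBIC)]))
for th in np.radians([7,25,45,65,80,90,95]):
    p,psi=lev('L',th,.112,off=.008);delta(s,p,psi)
```

```text
[0.4557345  0.08700102 0.11086629] 0.030217362998062287 [-0.35389753  0.2822538  -0.37208605]
shift cm [-0.11  0.79 -0.11] turn [-0.    -0.005  0.   ] rot now [-179.99   -0.3  -178.19]
shift cm [-0.65  2.6  -0.12] turn [-0.001 -0.005  0.314] rot now [-179.99   -0.3  -178.19]
shift cm [-1.87  4.31 -0.12] turn [-0.002 -0.005  0.663] rot now [-179.99   -0.3  -178.19]
shift cm [-3.61  5.5  -0.13] turn [-0.003 -0.005  1.012] rot now [-179.99   -0.3  -178.19]
shift cm [-5.12  5.96 -0.14] turn [-0.003 -0.004  1.274] rot now [-179.99   -0.3  -178.19]
shift cm [-6.17  6.04 -0.15] turn [-0.004 -0.004  1.449] rot now [-179.99   -0.3  -178.19]
shift cm [-6.7   6.01 -0.15] turn [-0.004 -0.004  1.536] rot now [-179.99   -0.3  -178.19]
```

View pics/w10.png

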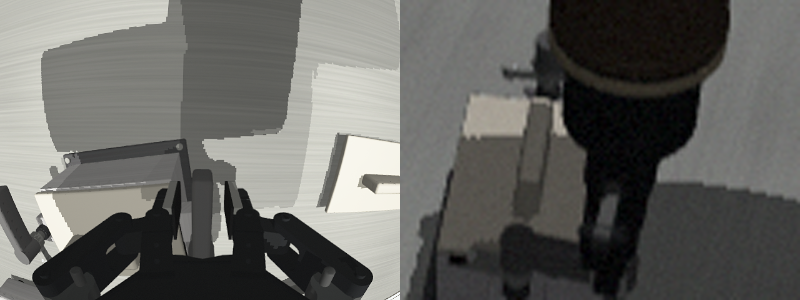

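```bash
python3 - <<'E' | cut -c1-70
from h import *
from station import *
s=read_state()
for th in range(10,61,5):
    p,psi=lev('L',np.radians(th),.112,off=.008);print(th,end=" ");delta(s,p,psi)
E
```

```text
10 shift cm [-0.08  1.09  0.01] turn [-0.    -0.004  0.053] rot now [ 
15 shift cm [-0.2   1.61  0.01] turn [-0.    -0.004  0.14 ] rot now [ 
20 shift cm [-0.37  2.11  0.  ] turn [-0.    -0.004  0.227] rot now [ 
25 shift cm [-0.57  2.59  0.  ] turn [-0.001 -0.004  0.315] rot now [ 
30 shift cm [-0.82  3.06  0.  ] turn [-0.001 -0.004  0.402] rot now [ 
35 shift cm [-1.11  3.5   0.  ] turn [-0.001 -0.004  0.489] rot now [ 
40 shift cm [-1.44  3.92  0.  ] turn [-0.001 -0.004  0.576] rot now [ 
45 shift cm [-1.8  4.3 -0. ] turn [-0.001 -0.004  0.664] rot now [ 180
50 shift cm [-2.19  4.66 -0.  ] turn [-0.001 -0.004  0.751] rot now [ 
55 shift cm [-2.61  4.97 -0.  ] turn [-0.002 -0.004  0.838] rot now [ 
60 shift cm [-3.06  5.25 -0.01] turn [-0.002 -0.004  0.925] rot now [
```

>>> step_arm([
  [0,0.6,0,0,0,0,3],
  [-0.08,1.09,0,0,0,0.053,3],
  [-0.2,1.61,0,0,0,0.14,3],
  [-0.37,2.11,0,0,0,0.227,3],
  [-0.57,2.59,0,0,0,0.315,3],
  [-0.82,3.06,0,0,0,0.402,3],
  [-1.11,3.5,0,0,0,0.489,3],
  [-1.44,3.92,0,0,0,0.576,3],
  [-1.8,4.3,0,0,0,0.664,3],
  [-1.8,4.3,0,0,0,0.664,3],
])

```text
t: 14.52
eef_pos: [0.4737, 0.1315, 0.1126]
tcp_rot: [-3.14, -0.002, 2.505]
ft_force: [-0.2, -0.6, -0.5]
opening: 0.0301
```

Run:
```python
from h import *
from station import *
s=read_state()
print(s["eef_pos"],s["opening"],s["ft_force"])
for th in range(50,101,5):
    p,psi=lev('L',np.radians(th),.112,off=.008);print(th,end=" ");delta(s,p,psi)
d=camera("side");w=camera("wrist")
cv2.imwrite("pics/w11.png",np.hstack([cv2.resize(w["frame"],(400,300)),cv2.resize(d["frame"][200:290,330:450],(400,300),interpolation=cv2.INTER_CUBIC)]))
```

```text
[0.47370123 0.1314665  0.1125772 ] 0.030051929559214468 [-0.17755208 -0.5682178  -0.49372515]
50 shift cm [-0.09  0.42  0.06] turn [-0.002 -0.002  0.083] rot now [-1.7991e+02 -1.4000e-01  1.4353e+02]
55 shift cm [-0.22  0.93  0.06] turn [-0.002 -0.002  0.17 ] rot now [-1.7991e+02 -1.4000e-01  1.4353e+02]
60 shift cm [-0.4   1.43  0.05] turn [-0.002 -0.002  0.257] rot now [-1.7991e+02 -1.4000e-01  1.4353e+02]
65 shift cm [-0.62  1.91  0.05] turn [-0.002 -0.002  0.344] rot now [-1.7991e+02 -1.4000e-01  1.4353e+02]
70 shift cm [-0.89  2.36  0.05] turn [-0.002 -0.002  0.432] rot now [-1.7991e+02 -1.4000e-01  1.4353e+02]
75 shift cm [-1.19  2.8   0.05] turn [-0.002 -0.002  0.519] rot now [-1.7991e+02 -1.4000e-01  1.4353e+02]
80 shift cm [-1.53  3.2   0.05] turn [-0.002 -0.002  0.606] rot now [-1.7991e+02 -1.4000e-01  1.4353e+02]
85 shift cm [-1.9   3.58  0.05] turn [-0.002 -0.002  0.693] rot now [-1.7991e+02 -1.4000e-01  1.4353e+02]
90 shift cm [-2.3   3.92  0.05] turn [-0.002 -0.002  0.781] rot now [-1.7991e+02 -1.4000e-01  1.4353e+02]
95 shift cm [-2.73  4.22  0.04] turn [-0.003 -0.002  0.868] rot now [-1.7991e+02 -1.4000e-01  1.4353e+02]
100 shift cm [-3.19  4.49  0.04] turn [-0.003 -0.001  0.955] rot now [-1.7991e+02 -1.4000e-01  1.4353e+02]
```

View pics/w11.png

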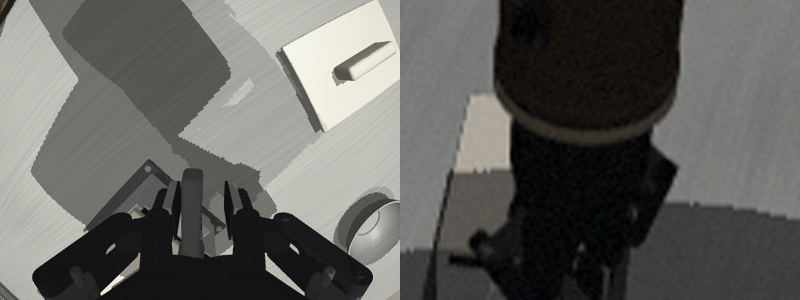

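The lever follows, flush on the inner pad at column 180. Continuing.

>>> step_arm([
  [-0.1,0.42,0,0,0,0.083,3],
  [-0.2,0.93,0,0,0,0.17,3],
  [-0.4,1.43,0,0,0,0.257,3],
  [-0.6,1.91,0,0,0,0.344,3],
  [-0.9,2.36,0,0,0,0.432,3],
  [-1.2,2.8,0,0,0,0.519,3],
  [-1.5,3.2,0,0,0,0.606,3],
  [-1.9,3.58,0,0,0,0.693,3],
  [-1.9,3.58,0,0,0,0.693,3],
])

```text
t: 15.37
eef_pos: [0.5096, 0.1488, 0.1124]
tcp_rot: [-3.138, -0.001, 1.818]
ft_force: [-1.7, 0.9, 1.1]
opening: 0.03
```

Run:
```python
from h import *
from station import *
s=read_state()
print(s["eef_pos"],s["opening"],s["ft_force"])
for th in (87,90,93,96,99):
    p,psi=lev('L',np.radians(th),.112,off=.008);psi=lev('L',np.radians(min(th,90)),.112)[1];print(th,end=" ");delta(s,p,psi)
```

```text
[0.5096012  0.14884164 0.11239644] 0.030020785889269246 [-1.73277062  0.85758368  1.13070996]
87 shift cm [-0.04  0.27  0.04] turn [-0.003 -0.001  0.041] rot now [-1.7980e+02 -7.0000e-02  1.0415e+02]
90 shift cm [-0.1   0.58  0.04] turn [-0.004 -0.001  0.093] rot now [-1.7980e+02 -7.0000e-02  1.0415e+02]
93 shift cm [-0.18  0.89  0.04] turn [-0.004 -0.001  0.093] rot now [-1.7980e+02 -7.0000e-02  1.0415e+02]
96 shift cm [-0.27  1.19  0.04] turn [-0.004 -0.001  0.093] rot now [-1.7980e+02 -7.0000e-02  1.0415e+02]
99 shift cm [-0.38  1.49  0.03] turn [-0.004 -0.001  0.093] rot now [-1.7980e+02 -7.0000e-02  1.0415e+02]
```

>>> step_arm([
  [0,0.3,0,0,0,0.04,3],
  [-0.1,0.58,0,0,0,0.093,3],
  [-0.1,0.7,0,0,0,0.093,3],
  [-0.1,0.7,0,0,0,0.093,3],
])

```text
t: 15.7
eef_pos: [0.5154, 0.1494, 0.1123]
tcp_rot: [-3.136, -0.001, 1.73]
ft_force: [-5.1, 1.3, 1.5]
opening: 0.03
```

>>> step_arm([
  [0,0.1,0,0,0,0,3],
  [0,0.2,0,0,0,0,3],
  [0,0.2,0,0,0,0,3],
])

```text
t: 15.95
eef_pos: [0.5155, 0.1495, 0.1122]
tcp_rot: [-3.133, -0.001, 1.734]
ft_force: [-10.0, 0.5, 6.6]
opening: 0.0301
```

>>> step_arm([
  [0,0.2,0,0,0,0,3],
  [0,0.35,0,0,0,0,3],
  [0,0.35,0,0,0,0,3],
])

```text
t: 16.2
eef_pos: [0.5155, 0.1495, 0.1118]
tcp_rot: [-3.127, -0.001, 1.738]
ft_force: [-17.2, -0.4, 12.8]
opening: 0.03
```

Run:
```python
from h import *
from station import *
s=read_state()
print(s["eef_pos"],s["opening"],s["ft_force"],s["torque"])
d=camera("side");w=camera("wrist")
cv2.imwrite("pics/w12.png",np.hstack([cv2.resize(w["frame"],(400,300)),cv2.resize(d["frame"][200:320,310:470],(400,300),interpolation=cv2.INTER_CUBIC)]))
```

```text
[0.51549515 0.14952762 0.11179697] 0.029957449112678308 [-17.17451544  -0.4250513   12.78193081] [-0.20870714  2.98824483 -0.10655956]
```

View pics/w12.png

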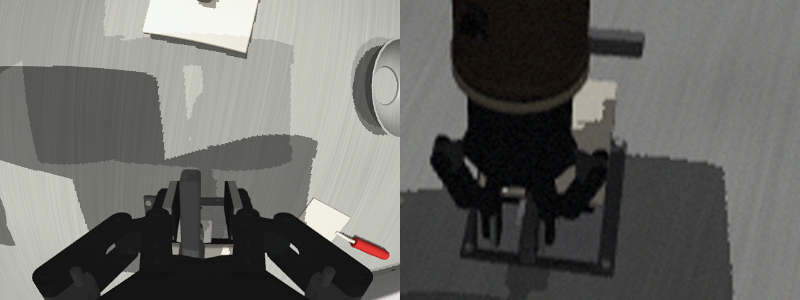

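The lever is against its hard stop: 17 N of push with no further motion, and it points straight outward. I'll back off and rise.

>>> step_arm([
  [0,-0.4,0,0,0,0,3],
  [0,-0.8,0,0,0,0,3],
  [0,-0.8,0,0,0,0,3],
  [0,-0.8,-2,0,0,0,3],
  [0,-0.8,-5,0,0,0,3],
  [0,-0.8,-9,0,0,0,3],
  [0,-0.8,-11,0,0,0,3],
  [0,-0.8,-11,0,0,0,3],
])

```text
t: 16.97
eef_pos: [0.5121, 0.149, 0.2268]
tcp_rot: [-3.136, -0.002, 1.74]
ft_force: [0.7, 0.3, 0.2]
opening: 0.0302
```

Run:
```python
from h import *
from station import *
s=read_state()
print(s["eef_pos"],s["opening"],s["ft_force"])
p,psi=lev('R',.01,.19);print(p,psi);delta(s,p,psi)
d=camera("side");w=camera("wrist")
cv2.imwrite("pics/w13.png",np.hstack([cv2.resize(w["frame"],(400,300)),cv2.resize(d["frame"][200:320,310:470],(400,300),interpolation=cv2.INTER_CUBIC)]))
```

```text
[0.51213244 0.14896397 0.22675813] 0.030189858436612187 [0.65649452 0.29121744 0.23861465]
[np.float64(0.4866347061925489), np.float64(-0.1087533146074141), 0.19] 0.163588974175501
shift cm [-24.98  -6.83   3.68] turn [-0.006  0.003  1.576] rot now [-1.7966e+02 -9.0000e-02  9.9690e+01]
```

View pics/w13.png

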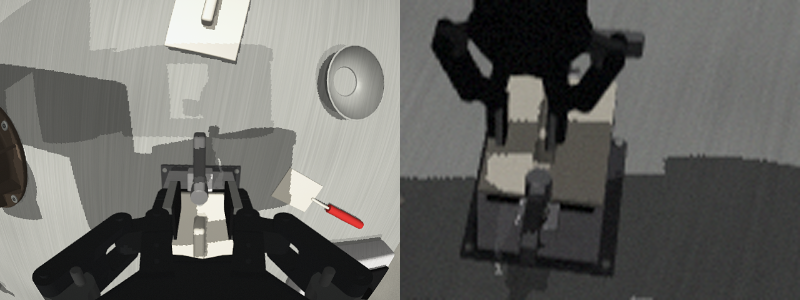

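The left lever now points straight outward from the tub's end with its foot over the lid. Next, the right lever.

>>> step_arm([
  [-25,-6.8,1,0,0,1.576,3],
  [-25,-6.8,1,0,0,1.576,3],
  [-25,-6.8,1,0,0,1.576,3],
  [-25,-6.8,3.7,0,0,1.576,3],
  [-25,-6.8,3.7,0,0,1.576,3],
  [-25,-6.8,3.7,0,0,1.576,3],
  [-25,-6.8,3.7,0,0,1.576,3],
  [-25,-6.8,3.7,0,0,1.576,3],
  [-25,-6.8,3.7,0,0,1.576,3],
  [-25,-6.8,3.7,0,0,1.576,3],
  [-25,-6.8,3.7,0,0,1.576,3],
  [-25,-6.8,3.7,0,0,1.576,3],
  [-25,-6.8,3.7,0,0,1.576,3],
  [-25,-6.8,3.7,0,0,1.576,3],
  [-25,-6.8,3.7,0,0,1.576,3],
  [-25,-6.8,3.7,0,0,1.576,3],
  [-25,-6.8,3.7,0,0,1.576,3],
])

```text
t: 18.48
eef_pos: [0.4844, -0.1094, 0.186]
tcp_rot: [-3.14, 0.012, 0.166]
ft_force: [0.2, -0.7, -0.7]
opening: 0.0304
```

Run:
```python
from h import *
from station import *
s=read_state()
print(s["eef_pos"],s["opening"],s["ft_force"])
p,psi=lev('R',.01,.112);delta(s,p,psi)
d=camera("side");w=camera("wrist")
cv2.imwrite("pics/w14.png",np.hstack([cv2.resize(w["frame"],(400,300)),cv2.resize(d["frame"][170:290,330:490],(400,300),interpolation=cv2.INTER_CUBIC)]))
```

```text
[ 0.484355   -0.1094107   0.18597364] 0.030431690394226628 [ 0.23009923 -0.70900338 -0.68038632]
shift cm [ 0.32 -0.02  7.39] turn [-0.001  0.012  0.002] rot now [-179.92    0.68    9.5 ]
```

View pics/w14.png

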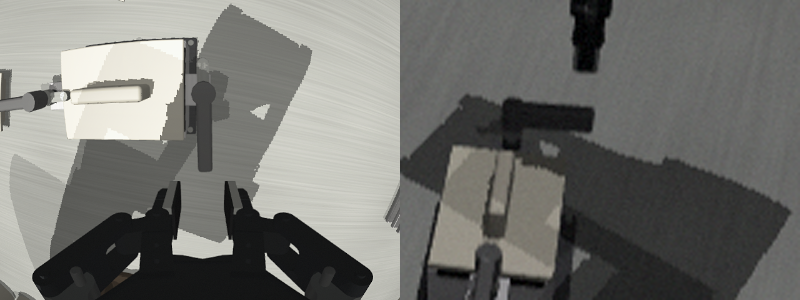

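The right lever, at columns 197–213, lies midway between the jaws (180 and 226) and is parallel. Lowering.

>>> step_arm([
  [0.3,0,2,0,0.01,0,3],
  [0.3,0,4,0,0.01,0,3],
  [0.3,0,5,0,0.012,0,3],
  [0.3,0,6,0,0.012,0,3],
  [0.3,0,6.8,0,0.012,0,3],
  [0.3,0,7.4,0,0.012,0,3],
  [0.3,0,7.4,0,0.012,0,3],
])

```text
t: 19.17
eef_pos: [0.4861, -0.1089, 0.1113]
tcp_rot: [-3.14, 0.001, 0.165]
ft_force: [-0.6, -0.3, -0.4]
opening: 0.0299
```

Run:
```python
from h import *
from station import *
s=read_state()
print(s["eef_pos"],s["opening"],s["ft_force"])
for th in range(0,51,5):
    p,psi=lev('R',np.radians(th),.112,off=.008);print(th,end=" ");delta(s,p,psi)
d=camera("side");w=camera("wrist")
cv2.imwrite("pics/w15.png",np.hstack([cv2.resize(w["frame"],(400,300)),cv2.resize(d["frame"][170:290,330:490],(400,300),interpolation=cv2.INTER_CUBIC)]))
```

```text
[ 0.48614255 -0.1088609   0.11125076] 0.029914555979933213 [-0.63262556 -0.33007909 -0.37334537]
0 shift cm [ 0.04  0.74 -0.08] turn [-0.002  0.001  0.012] rot now [-1.799e+02  4.000e-02  9.460e+00]
5 shift cm [ 0.13  1.26 -0.08] turn [-0.002  0.001 -0.076] rot now [-1.799e+02  4.000e-02  9.460e+00]
10 shift cm [ 0.26  1.77 -0.08] turn [-0.002  0.    -0.163] rot now [-1.799e+02  4.000e-02  9.460e+00]
15 shift cm [ 0.44  2.27 -0.08] turn [-0.002  0.    -0.25 ] rot now [-1.799e+02  4.000e-02  9.460e+00]
20 shift cm [ 0.65  2.75 -0.08] turn [-0.002  0.    -0.338] rot now [-1.799e+02  4.000e-02  9.460e+00]
25 shift cm [ 0.91  3.21 -0.08] turn [-0.002  0.    -0.425] rot now [-1.799e+02  4.000e-02  9.460e+00]
30 shift cm [ 1.21  3.64 -0.08] turn [-0.002  0.    -0.512] rot now [-1.799e+02  4.000e-02  9.460e+00]
35 shift cm [ 1.55  4.05 -0.08] turn [-0.002  0.    -0.599] rot now [-1.799e+02  4.000e-02  9.460e+00]
40 shift cm [ 1.92  4.43 -0.08] turn [-0.002 -0.    -0.687] rot now [-1.799e+02  4.000e-02  9.460e+00]
45 shift cm [ 2.32  4.77 -0.08] turn [-0.002 -0.    -0.774] rot now [-1.799e+02  4.000e-02  9.460e+00]
50 shift cm [ 2.75  5.08 -0.09] turn [-0.002 -0.    -0.861] rot now [-1.799e+02  4.000e-02  9.460e+00]
```

View pics/w15.png

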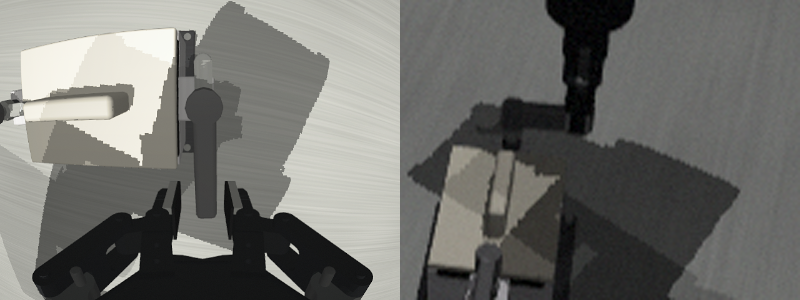

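The fork stands astride the bar. Pushing outward.

>>> step_arm([
  [0,0.4,0,0,0,0,3],
  [0,0.74,0,0,0,0,3],
  [0.13,1.26,0,0,0,-0.076,3],
  [0.26,1.77,0,0,0,-0.163,3],
  [0.44,2.27,0,0,0,-0.25,3],
  [0.65,2.75,0,0,0,-0.338,3],
  [0.91,3.21,0,0,0,-0.425,3],
  [1.21,3.64,0,0,0,-0.512,3],
  [1.55,4.05,0,0,0,-0.599,3],
  [1.92,4.43,0,0,0,-0.687,3],
  [2.32,4.77,0,0,0,-0.774,3],
  [2.32,4.77,0,0,0,-0.774,3],
])

```text
t: 20.27
eef_pos: [0.5181, -0.153, 0.1126]
tcp_rot: [3.141, -0.001, 0.943]
ft_force: [-0.2, 0.2, -0.2]
opening: 0.0301
```

Run:
```python
from h import *
from station import *
s=read_state()
print(s["eef_pos"],s["opening"],s["ft_force"])
for th in range(50,91,5):
    p,psi=lev('R',np.radians(th),.112,off=.008);print(th,end=" ");delta(s,p,psi)
w=camera("wrist");cv2.imwrite("pics/w16.png",w["frame"])
```

```text
[ 0.51810566 -0.15301814  0.11263289] 0.030111442821893857 [-0.21232992  0.1968523  -0.19951257]
50 shift cm [0.09 0.37 0.06] turn [ 0.    -0.001 -0.083] rot now [ 1.7999e+02 -8.0000e-02  5.4050e+01]
55 shift cm [0.22 0.88 0.06] turn [ 0.    -0.001 -0.17 ] rot now [ 1.7999e+02 -8.0000e-02  5.4050e+01]
60 shift cm [0.4  1.37 0.06] turn [ 0.    -0.001 -0.258] rot now [ 1.7999e+02 -8.0000e-02  5.4050e+01]
65 shift cm [0.63 1.85 0.06] turn [ 0.    -0.001 -0.345] rot now [ 1.7999e+02 -8.0000e-02  5.4050e+01]
70 shift cm [0.89 2.31 0.07] turn [ 0.001 -0.001 -0.432] rot now [ 1.7999e+02 -8.0000e-02  5.4050e+01]
75 shift cm [1.19 2.74 0.07] turn [ 0.001 -0.001 -0.519] rot now [ 1.7999e+02 -8.0000e-02  5.4050e+01]
80 shift cm [1.53 3.15 0.07] turn [ 0.001 -0.001 -0.607] rot now [ 1.7999e+02 -8.0000e-02  5.4050e+01]
85 shift cm [1.9  3.52 0.07] turn [ 0.001 -0.001 -0.694] rot now [ 1.7999e+02 -8.0000e-02  5.4050e+01]
90 shift cm [2.3  3.86 0.07] turn [ 0.001 -0.001 -0.781] rot now [ 1.7999e+02 -8.0000e-02  5.4050e+01]
```

View pics/w16.png

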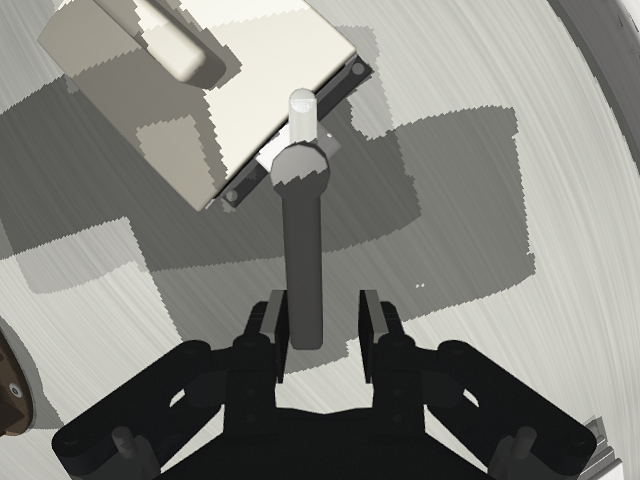

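The right lever rests on the inner pad at roughly 45°, and its foot (302,105) is coming over the plate. Continuing.

>>> step_arm([
  [0.1,0.37,0,0,0,-0.083,3],
  [0.2,0.88,0,0,0,-0.17,3],
  [0.4,1.37,0,0,0,-0.258,3],
  [0.6,1.85,0,0,0,-0.345,3],
  [0.9,2.31,0,0,0,-0.432,3],
  [1.2,2.74,0,0,0,-0.519,3],
  [1.5,3.15,0,0,0,-0.607,3],
  [1.9,3.52,0,0,0,-0.694,3],
  [2.3,3.86,0,0,0,-0.781,3],
  [2.3,3.86,0,0,0,-0.781,3],
])

```text
t: 21.15
eef_pos: [0.5626, -0.1572, 0.1126]
tcp_rot: [3.141, -0.001, 1.72]
ft_force: [-1.2, -0.3, -0.1]
opening: 0.0304
```

>>> step_arm([
  [0,0.15,0,0,0,0,3],
  [0,0.3,0,0,0,0,3],
  [0,0.3,0,0,0,0,3],
])

```text
t: 21.4
eef_pos: [0.5631, -0.1571, 0.1125]
tcp_rot: [-3.138, -0.001, 1.715]
ft_force: [-14.4, -7.5, 9.0]
opening: 0.03
```

>>> step_arm([
  [0,0.2,0,0,0,0,3],
  [0,0.4,0,0,0,0,3],
  [0,0.4,0,0,0,0,3],
])

```text
t: 21.65
eef_pos: [0.5631, -0.157, 0.1123]
tcp_rot: [-3.132, -0.002, 1.71]
ft_force: [-22.6, -10.0, 14.1]
opening: 0.0299
```

Run:
```python
from h import *
from station import *
s=read_state()
print(s["eef_pos"],s["ft_force"])
w=camera("wrist");cv2.imwrite("pics/w17.png",w["frame"])
```

```text
[ 0.56314086 -0.15695726  0.11226295] [-22.5984242  -10.03661049  14.08446052]
```

View pics/w17.png

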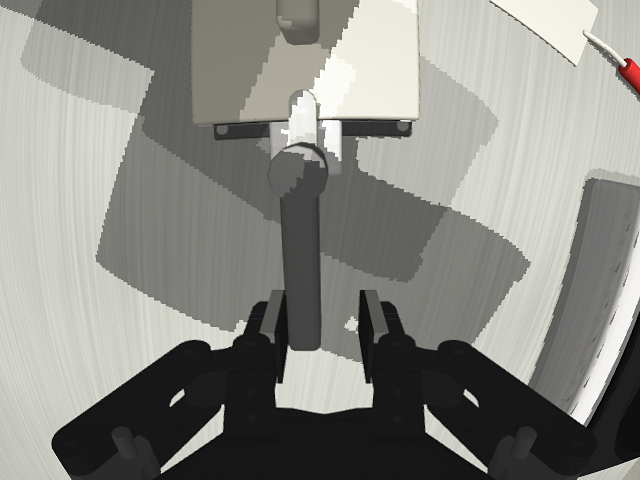

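The right lever is on its stop too: 24 N, no motion. Back off, rise and clear the view.

>>> step_arm([
  [0,-0.4,0,0,0,0,3],
  [0,-0.8,0,0,0,0,3],
  [0,-0.8,0,0,0,0,3],
  [0,-0.8,-3,0,0,0,3],
  [0,-0.8,-6,0,0,0,3],
  [0,-0.8,-10,0,0,0,3],
  [0,-0.8,-13,0,0,0,3],
  [0,-0.8,-13,0,0,0,3],
  [-10,-8,-13,0,0,0,3],
  [-20,-10,-13,0,0,0,3],
  [-20,-10,-13,0,0,0,3],
  [-20,-10,-13,0,0,0,3],
  [-20,-10,-13,0,0,0,3],
  [-20,-10,-13,0,0,0,3],
  [-20,-10,-13,0,0,0,3],
  [-20,-10,-13,0,0,0,3],
])

```text
t: 23.03
eef_pos: [0.493, -0.3695, 0.2426]
tcp_rot: [-3.132, -0.002, 1.707]
ft_force: [-0.0, 0.5, 0.3]
opening: 0.0301
```

Run:
```python
from h import *
from station import *
s=read_state()
print(s["t"],s["eef_pos"],s["ft_force"])
t=camera("top");d=camera("side");w=camera("wrist");pickle.dump((s,t,d,w),open("w18.pkl","wb"))
cv2.imwrite("pics/t18.png",t["frame"]);cv2.imwrite("pics/t18c.png",cv2.resize(t["frame"][230:325,265:385],None,fx=6.5,fy=6.5,interpolation=cv2.INTER_CUBIC))
cv2.imwrite("pics/s18.png",cv2.resize(d["frame"][185:325,305:445],None,fx=4.2,fy=4.2,interpolation=cv2.INTER_CUBIC))
```

```text
23.0333 [ 0.49302733 -0.36945424  0.24261951] [-0.01690144  0.45323766  0.26796176]
```

View pics/t18.png

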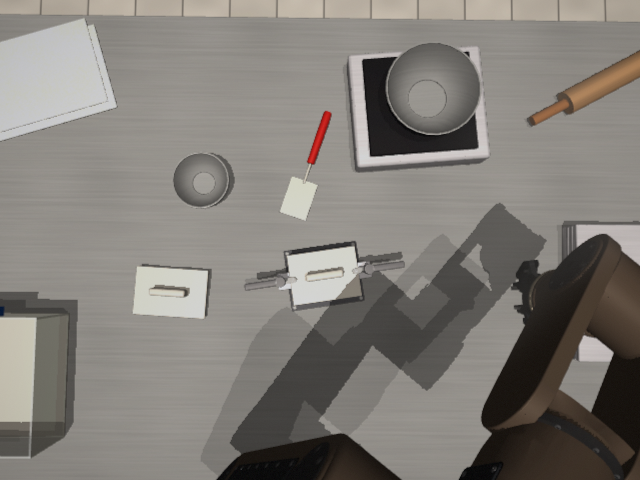

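View pics/t18c.png

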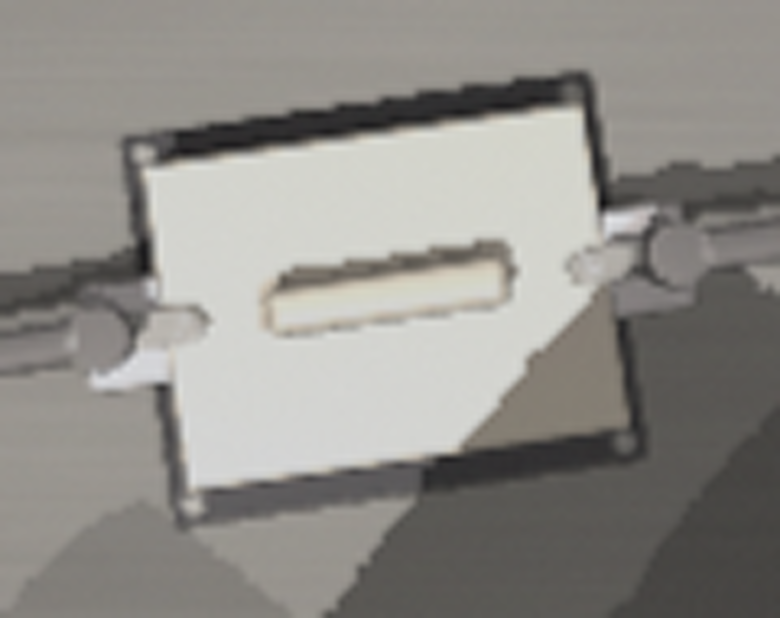

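View pics/s18.png

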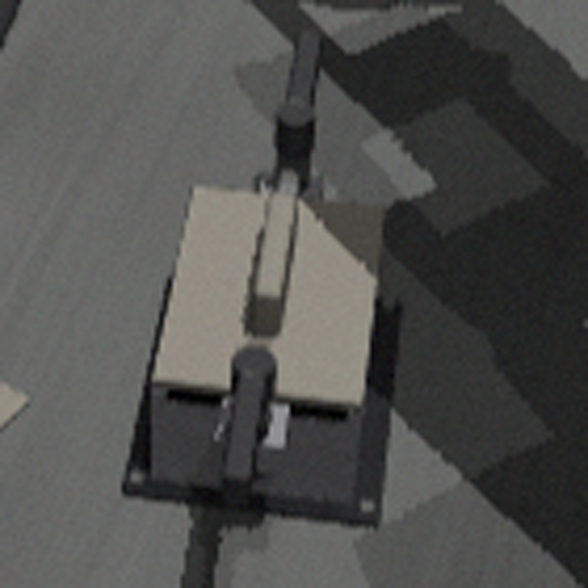

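Both levers point straight outward with their feet over the lid, and the bowl and spatula look unmoved. I'll measure the lever angles and compare the bystanders with the first picture.

Run:
```python
from h import *
s,t,d,w=pickle.load(open("w18.pkl","rb"));c0=pickle.load(open("c0.pkl","rb"))
f=t["frame"];a=cv2.resize(f[255:300,238:412],None,fx=4.5,fy=4.5,interpolation=cv2.INTER_CUBIC);cv2.imwrite("pics/lev.png",a)
for n,(x,y,X,Y) in dict(bowl=(165,145,240,215),spat=(275,105,337,225),lidb=(125,255,220,325)).items():
    print(n,np.abs(f[y:Y,x:X].astype(int)-c0["top"]["frame"][y:Y,x:X]).mean().round(2))
```

```text
bowl 6.13
spat 7.03
lidb 7.91
```

View pics/lev.png

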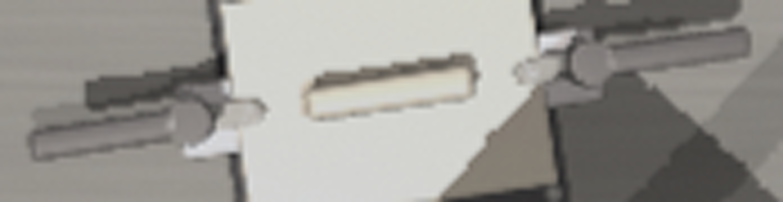

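Run:
```python
from h import *
s,t,d,w=pickle.load(open("w18.pkl","rb"));c0=pickle.load(open("c0.pkl","rb"))
P=lambda u,v:px2w(t,(238+(u+.5)/4.5-.5,255+(v+.5)/4.5-.5),.133)[:2]
for n,h,e in(("L",(194,117),(36,143)),("R",(591,62),(745,43))):
    v=P(*e)-P(*h);print(n,np.linalg.norm(v).round(4),np.degrees(np.arctan2(v[1],v[0])).round(1),"exp",98.8 if n=="L" else -81.2)
g=lambda f:cv2.cvtColor(f,cv2.COLOR_BGR2GRAY).astype(np.float32)
a,b=g(c0["top"]["frame"]),g(t["frame"])
for n,(x,y,X,Y) in dict(bowl=(165,145,240,215),spat=(275,105,337,225),lidb=(125,255,220,325)).items():
    print(n,cv2.phaseCorrelate(a[y:Y,x:X],b[y:Y,x:X]),a[y:Y,x:X].mean(),b[y:Y,x:X].mean())
```

```text
L 0.0744 99.8 exp 98.8
R 0.0726 -82.5 exp -81.2
bowl ((0.49869023254521494, -0.0021000625207108214), 0.9900102770770037) 125.29867 131.50858
spat ((-0.005833094340260914, -0.006939135650242179), 0.9890222442646821) 145.05928 152.17392
lidb ((-0.047956090361928716, 0.007033141760643957), 1.0044008152628388) 164.98256 172.98888
```

Run:
```python
from h import *
from station import *
t=camera("top");c0=pickle.load(open("c0.pkl","rb"))
g=lambda f:cv2.Canny(f,60,150).astype(np.float32)
a,b=g(c0["top"]["frame"]),g(t["frame"])
for n,(x,y,X,Y) in dict(bowl=(170,148,235,212),spat=(278,108,334,222)).items():
    r=cv2.matchTemplate(b[y-6:Y+6,x-6:X+6],a[y:Y,x:X],cv2.TM_CCOEFF_NORMED);print(n,cv2.minMaxLoc(r))
job_done()
```

```text
bowl (-0.007037782575935125, 0.9721639752388, (10, 12), (6, 6))
spat (-0.02790544554591179, 0.9966861009597778, (8, 11), (6, 6))
the job is handed in; nothing more can be done
```

The batter tub is closed and handed in at about 23 s of the 61 s allowed. The right-hand lid is on, both cam levers are turned out to their stops, and the arm is clear of everything.

**Lid choice:** the right-hand lid measured 149 mm long and the left-hand one 163 mm, so I used the right-hand one.

**Lid fit:** with both levers still open, it went into the mouth with no jamming force. It came to rest at origin height of about 67 mm, as expected for a lid that fits.

**Levers:** each was pushed outward until it stopped moving. The left held at 17 N and the right at about 25 N. The final tool contact positions put both at 90° and the camera reads 89° for both, which is within about a pixel.

**Checks that disagreed or fell short:**
- The fingertips sit about 30 mm less far ahead of the TCP than stated, so the first grasp closed above the handle. I saw this in the pictures and regripped about 32 mm lower.
- One image check suggested the bowl had shifted half a pixel (about 1 mm). An edge comparison showed no shift for the bowl or the spatula, and the arm never came near either.
- I did not measure the final 63 mm pressed height directly. I infer it from both levers being at their stops with the feet over the lid.

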